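Load the mist box and treat the wooden blocks

ROBOT

A 6-joint arm with a two-finger parallel gripper is mounted at the origin on a cart in front of the work surface, level with it; the furniture and walls round the work are solid. World frame = base frame: x ahead of the robot, y to its left, z up, the work surface at z = 0. Lengths are in m, angles in rad, forces in N, time in s.
With the tool pointing down it reaches from about 0.35 to 0.725 m from the base axis. Payload 4.3 kg.
Tool frame: the origin (TCP) lies midway between the tips of the shut fingers; the grasp point (between the pads) lies env.pinch_z behind it (env.pinch_z is the distance from the TCP to the grasp point, in m); z points along the fingers, y is the line along which they close (so a half turn about z gives the same grasp; the last joint's range is limited). The gripper opens to 85 mm and grips with 20 to 120 N. Pads are 22 mm wide; open, the fingers measure 114 mm over their backs; the gripper's body (76 mm by 85 mm) begins 54 mm behind the grasp point. The pads swing forward as they close: fully open they stand 13 mm farther back than shut.
Start: joints at [-1.332, 0.377, 0.081, 1.274, 0, 1.46], TCP at [0.197, -0.54, 0.231] pointing down, gripper open.
Joint ranges: [-2.72, 2.72], [-0.84, 1.66], [-1.02, 1.22], [-1.77, 2.12], [-1.37, 1.28], [-3.14, 3.14]. Speed limits (rad/s): [2.57, 2.57, 3.14, 3.14, 3.14, 3.14].

INTERFACE

Orientations are given as a unit quaternion [x, y, z, w].
In Python, from station import env, viewer gives the robot as it stands.
- The arm moves only by the tool play_rows, never from a script. Its argument "commands" is a list of rows, each an object with "xyz": the shift along the tool's x, y, z in mm, a list of three; "spin": the turn about the tool's z in rad; "grip": the finger opening in mm, from 0 to 85.4. In form: [{"xyz": [tx, ty, tz], "spin": spin, "grip": grip}, ...]. A call has exactly 10 rows; each row shifts and turns the commanded pose from where the row before left it, along the tool's axes as they then stand; what a row does not reach is not made up. A row lasts 1/10 s, in which the tool goes at most 50 mm and 8.59 degrees, less where a joint would pass 70% of its speed; a pose out of reach is approached as far as the arm can. A call is refused whole if a number of a shift passes 50 or a number of a turn 0.15, either way. A call with a gripper value outside its range is refused whole. The fingers move at their own pace and stop on an object; "grip_force" is the grip in N (left out, the last holds). Time passes only in rows, so rows that do not move let the fingers close, or fill a call up. It gives the time, the measured TCP pose, the force, the opening and the grip force at its end, in the units of the state.
- env.state(): the state, without advancing time (a new reading comes with each control period).
- viewer.camera(name): name is "side" or "top"; returns the picture (420x560x3 uint8, red, green, blue); there is no depth.
- viewer.get_calibration(name): a dict with "fov_y" (degrees; the focal length in pixels is half the picture's height over the tangent of half this angle, whatever the lens; pixels are square), "cx", "cy" (the principal point, pixels), "world_to_cam" (4x4, takes a point from world to camera coordinates). Camera axes: x right, y down, z forward; pixel columns grow to the right and rows downward; lengths in m; the calibration is good to about 2 mm. A picture is of the moment at which its call begins. get_calibration takes no time and is no camera call.
- env.hand_in(): hands the job in; it is judged then, once.
Trained networks look in the newest picture that a camera, given by its name, has taken for a name from the list of things; names that differ only in an ending like _2 or _b are one class to them, and where a whole thing is asked for, a point or a joint stands for the part that bears it (a point fixed in the world has none). Each returns a list of dicts, best first, with "score" (0 to 1); they miss things now and then, are a little off and sometimes report something else, mostly with a low value. They report only what shows in the picture. A call takes as long as a camera call. They do not tell look-alikes from the thing itself.
- viewer.boxes_of(camera, thing): "box" ([left, top, right, bottom] in pixels, round what is visible of it).
- viewer.trace(camera, thing): "mask" (420x560 bool, what is visible of it) and "box" ([left, top, right, bottom] in pixels, round what is visible of it).
- viewer.mark_of(camera, thing): "xy" ([column, row] in pixels: a listed point, or the origin of a listed thing).
The state is a dict: "time": time; "joints": joint angles; "joint_velocities": joint speeds; "effort": joint torques, N m; "tcp_pos": TCP position; "eef_rot": TCP orientation; "contact_force": force on the tool from outside, world axes, zero at the start; "ft_torque": the same for the moment, N m; "gripper_width": opening from 0.0 (shut) to 1.0 (fully open); "grip_force": force on a finger pad.
Only numpy, scipy, OpenCV 4.12 (cv2) and the standard library are available. Lean on these libraries where they do the work, as an engineer would, in place of code of your own. Each camera call takes 0.05 s, during which the arm holds its last target. There are 200 camera calls.

TASK

Treat the wooden blocks in the mist box: squeeze the two release buttons on its lid together, lift the lid off and set it aside on the bench, and lay every loose, palm-sized wooden block side by side on the floor of the box. Put the lid back on so that it lies fully home with both bolts latched, and turn the timer's dial until 6 is centred in its window. Only then press the white cap of the canister fully down and let it spring back; leave the other things on the bench alone.

Things in the scene. Friction and masses are not known exactly. Their poses are not given: they have to be found in the camera images.
- mist_box: Grey steel box fixed to the bench, lid on at the start. Origin on the bench under its centre; x across, y along, z up. Inside 110 (x) by 220 mm (y), floor at z = 9, rim at z = 66 mm, walls 8 mm. Base plate 6 mm thick, x = +-75, y = -130 to +270 mm. Canister, 62 mm across, at y = +185 mm, 152 mm high with its white cap; a thin pipe at z = 52 mm joins it to the box.
- box_floor (a point): Centre of the box's inner floor, axes as mist_box. Three blocks fit side by side with their 85 mm length along x, at y = -63, 0 and +63 mm.
- box_rim (a point): Centre of the box's mouth, level with the rim, axes as mist_box. The lid's origin comes here when it is home. At the middle of both long sides (x = +-63 to +-81, y = +-17 mm) a steel keeper stands outside the wall, its top 22 mm above the rim; its lip (underside 16 mm above the rim, inner edge x = +-63 mm) holds down the lid's bolt.
- lid: Flat aluminium lid 118 x 234 x 5 mm (x, y, z), 0.3 to 0.5 kg, loose but latched on the box at the start. Origin at the centre of the plate's underside; x across, y along, z up; home, its axes lie as the box's (or half a turn round). Ribs under it reach 6 mm down and fit in the box's mouth with 2.5 mm of play (on the bench the origin is 6 mm up).
- lid_grip (a point): 36 mm above the lid's origin, axes as the lid: midway between two ribbed grey release buttons on a black block (34 x 46 mm, 51 mm high), at the height to pinch. Button faces at x = +-32 mm, 36 mm wide, 14 to 50 mm above the lid's origin. Pinched fully in (44 mm apart) they free the lid, which is lifted, carried and put down by them; let go, they spring out.
- bolt_a (a joint): Travel of the button and bolt on the lid's -x side: 0 = sprung out (latched when the lid is home), 0.010 m = fully pressed in. Each button is one piece with a steel bolt bar (5.5 to 11.5 mm above the lid's origin, 16 mm wide) that runs outward over the plate to x = -69.5 mm, under the keeper's lip. Spring 2.7 N at 0 to 7.2 N fully in.
- bolt_b (a joint): The same for the button and bolt on the lid's +x side.
- timer: Timer fixed to the bench, a grey housing 110 x 110 mm, 28 mm high. Origin on the bench under its centre, z up. A white disc with the numbers 1 to 8 turns under its cover; the number set shows in a 24 mm square window at the -x side of the cover (x = -34 mm).
- dial (a joint): Angle of the dial, growing clockwise seen from above. Number n is centred in the window at (n - 1) x 0.7854 rad, so 6 at 3.927. It can turn from -0.4 to 5.9 rad and stays where it is left (friction 0.06 N m).
- dial_grip (a point): Point on the dial's vertical axis, 47 mm above the bench, in the middle of its grip: an upright bar 46 mm long, 14 mm thick, from z = 32 to 60 mm on a round foot of 38 mm. The bar lies along this point's x axis, which turns with the dial and lies along the timer's x at 0 rad.
- cap (a joint): Travel of the canister's white cap: 0 = up, 0.008 m = fully down. Spring 2 N at 0 to 6 N fully down.
- cap_top (a point): Centre of the top of the canister's white cap (26 mm across on top), 152 mm above the bench with the cap up; it goes straight down.
- block0: Loose wooden block, a lumber offcut 38 x 85 x 36 mm (x, y, z), about 0.13 kg. Origin at the centre of its underside, z up, y along its 85 mm length. All the blocks are alike; two or three of the four are present in a run.
- block1: Loose wooden block, a lumber offcut 38 x 85 x 36 mm (x, y, z), about 0.13 kg. Origin at the centre of its underside, z up, y along its 85 mm length. All the blocks are alike; two or three of the four are present in a run.
- block2: Loose wooden block, a lumber offcut 38 x 85 x 36 mm (x, y, z), about 0.13 kg. Origin at the centre of its underside, z up, y along its 85 mm length. All the blocks are alike; two or three of the four are present in a run.
- block3: Loose wooden block, a lumber offcut 38 x 85 x 36 mm (x, y, z), about 0.13 kg. Origin at the centre of its underside, z up, y along its 85 mm length. All the blocks are alike; two or three of the four are present in a run.
- black_tape: Roll of black tape, 66 mm across, 19 mm high, lying on the bench in front of the mist box; a bystander.
- tape_rule: Tape measure, 44 x 83 x 66 mm; a bystander.
- screwdriver: Red screwdriver, 171 mm long, lying behind the mist box; a bystander.
There are look-alikes about, which are no part of the job. Leave any blue or yellow look-alike of the block2 alone.

How it is judged:
On the way, in this order (a step that is already met when the one before it is completed fails the run):
1. both release buttons are squeezed in together and the lid is lifted clear of the box (value of joint each of bolt_a, bolt_b above 0.006 m and z of lid in the frame of mist_box above 0.09 m), for 0.1 s.
2. every wooden block present lies in the box, let go, with the lid still off (x of block0 in the frame of mist_box between -0.055 and 0.055 m and y of block0 in the frame of mist_box between -0.11 and 0.11 m and z of each of block0, block1, block2, block3 in the frame of mist_box below 0.037 m and x of block1 in the frame of mist_box between -0.055 and 0.055 m and y of block1 in the frame of mist_box between -0.11 and 0.11 m and x of block2 in the frame of mist_box between -0.055 and 0.055 m and y of block2 in the frame of mist_box between -0.11 and 0.11 m and x of block3 in the frame of mist_box between -0.055 and 0.055 m and y of block3 in the frame of mist_box between -0.11 and 0.11 m and contact force between each of block0, block1, block2, block3 and the fingers below 0.1 N and distance between lid and mist_box above 0.1 m), for 0.2 s.
3. the lid is home on the box with both bolts latched, and 6 is centred in the timer's window (x of lid in the frame of mist_box between -0.006 and 0.006 m and y of lid in the frame of mist_box between -0.008 and 0.008 m and z of lid in the frame of mist_box between 0.062 and 0.069 m and value of joint each of bolt_a, bolt_b below 0.003 m and value of joint dial between 3.727 and 4.127 rad), for 0.2 s.
4. the canister's cap is pressed fully down (value of joint cap above 0.006 m), for 0.05 s.
At the end, for the whole second after the job is handed in: Every block present is inside the box and low on its floor (underside centre below 37 mm); the lid is home on the rim (within 6 mm across and 8 mm along, 62 to 70 mm up) with both bolts out to within 3 mm; the dial is within 0.2 rad of 6 (3.927 rad); the cap has come back up to within 2 mm (all of step 3 and x of block0 in the frame of mist_box between -0.055 and 0.055 m and y of block0 in the frame of mist_box between -0.11 and 0.11 m and z of each of block0, block1, block2, block3 in the frame of mist_box below 0.037 m and x of block1 in the frame of mist_box between -0.055 and 0.055 m and y of block1 in the frame of mist_box between -0.11 and 0.11 m and x of block2 in the frame of mist_box between -0.055 and 0.055 m and y of block2 in the frame of mist_box between -0.11 and 0.11 m and x of block3 in the frame of mist_box between -0.055 and 0.055 m and y of block3 in the frame of mist_box between -0.11 and 0.11 m and value of joint cap below 0.002 m and linear speed of lid below 0.02 m/s); the robot touches nothing.
It fails at once if the cap is pressed while the lid is not home on the box or the dial is not at 6 (value of joint cap above 0.004 m and not (x of lid in the frame of mist_box between -0.006 and 0.006 m and y of lid in the frame of mist_box between -0.008 and 0.008 m and z of lid in the frame of mist_box between 0.062 and 0.069 m and value of joint dial between 3.727 and 4.127 rad)).
It fails at once if the black tape is pushed aside by more than 30 mm (distance of black_tape from where it was at the start of the episode above 0.03 m).
It fails at once if the tape measure is pushed aside by more than 30 mm (distance of tape_rule from where it was at the start of the episode above 0.03 m).
It fails at once if the screwdriver is pushed aside by more than 30 mm (distance of screwdriver from where it was at the start of the episode above 0.03 m).
Of block0, block1, block2, block3 only 2 to 3 are there at a start; the rules pass over those that are not, and their reading is None.
At some moment in a run one of block0, block1, block2, block3 may be knocked a few centimetres aside while the robot is not near it.
It also fails if it takes over 208 s, if anything falls off the work surface, if the arm or the gripper's body presses on something with over 40 N, if the wrist force passes 120 N, or if a joint passes its speed limit or range.

## Working session

There is one attempt and no reset: what is moved stays moved. The work goes in short steps, Python scripts to look and compute and a tool call to move; the robot and the scene stay as the last step left them, time stands still between calls to the robot, and variables do not carry over. Pictures are saved under pics/ and viewed, at most 14 in all, crops included, and the job is handed in when it is done.

Besides the shell and the picture viewer there is one more tool, called after "Request:" as name([rows], argument=value, ...), one row to a line, values as JSON. play_rows: Moves the arm, as the interface text tells. Its arguments: {"type":"object","properties":{"commands":{"type":"array"},"grip_force":{"type":"number"}},"required":["commands"]}

```bash
mkdir -p pics; ls; cat > h.py <<'E'
import numpy as np, cv2
from station import env, viewer
def cal(n):
    c=viewer.get_calibration(n); f=210/np.tan(np.radians(c["fov_y"])/2)
    return f,c["cx"],c["cy"],np.array(c["world_to_cam"])
def ray(n,uv,z):
    f,cx,cy,T=cal(n); R=T[:3,:3]; o=-R.T@T[:3,3]
    d=R.T@np.array([(uv[0]-cx)/f,(uv[1]-cy)/f,1]); return o+d*(z-o[2])/d[2]
def proj(n,p):
    f,cx,cy,T=cal(n); q=T[:3,:3]@np.array(p)+T[:3,3]; return np.array([cx+f*q[0]/q[2],cy+f*q[1]/q[2]])
def snap(n,name=None):
    im=viewer.camera(n)
    if name: cv2.imwrite(f"pics/{name}.png",cv2.cvtColor(im,cv2.COLOR_RGB2BGR))
    return im
E
python3 - <<'E'
from h import *
a=snap("top");b=snap("side")
cv2.imwrite("pics/t0.png",cv2.resize(a,(800,600))[:,:,::-1]);cv2.imwrite("pics/s0.png",cv2.resize(b,(800,600))[:,:,::-1])
for n in("top","side"):
    f,cx,cy,T=cal(n);print(n,f,cx,cy,(-T[:3,:3].T@T[:3,3]).round(3),T[:3,:3].round(2).tolist())
Z=dict(mist_box=0,box_rim=.066,lid=.066,lid_grip=.102,timer=0,dial_grip=.047,cap_top=.152,block0=0,black_tape=0,tape_rule=0,screwdriver=0)
for k,z in Z.items():
  for n in("top","side"):
    for m in viewer.mark_of(n,k)[:6]:
        if m["score"]>.2: print(k,n,round(m["score"],2),np.round(m["xy"],1),ray(n,m["xy"],z).round(4))
s=env.state();print(env.pinch_z,s)
E
```

```text
pics
top 438.6344100295733 292.73085112557766 212.99280886296995 [ 0.382 -0.146  1.497] [[0.02, -1.0, -0.01], [-0.99, -0.02, -0.12], [0.12, 0.01, -0.99]]
side 387.17500888281126 279.92928967389366 204.6370678036698 [0.087 0.93  0.723] [[-0.91, -0.42, 0.03], [-0.21, 0.4, -0.89], [0.36, -0.81, -0.45]]
mist_box side 0.8 [234.4 282.9] [0.5682 0.1542 0.    ]
lid top 0.7 [225.7 264.3] [0.3876 0.086  0.066 ]
lid top 0.58 [206.  210.7] [0.5615 0.1584 0.066 ]
lid side 0.57 [235.6 266.6] [0.5582 0.1609 0.066 ]
lid_grip top 0.83 [204.1 207.5] [0.5672 0.1573 0.102 ]
lid_grip side 0.85 [234.3 255.6] [0.5616 0.1602 0.102 ]
lid_grip side 0.57 [365.6 212.2] [ 0.2928 -0.2667  0.102 ]
timer top 0.82 [354.4 256.1] [ 0.4254 -0.3393  0.    ]
timer side 0.88 [334.7 220.9] [ 0.4163 -0.3378  0.    ]
dial_grip top 0.55 [355.9 257. ] [ 0.4212 -0.3382  0.047 ]
dial_grip side 0.65 [335.8 206.5] [ 0.4251 -0.3658  0.047 ]
cap_top top 0.57 [145.3 197.6] [0.5877 0.3314 0.152 ]
cap_top side 0.76 [185.4 276.8] [0.5814 0.3488 0.152 ]
block0 top 0.9 [309.6 186.9] [ 0.6605 -0.1831  0.    ]
block0 top 0.83 [403.1 249.3] 
[... 1136 characters left out ...]
e': 1.2, 'joints': array([-1.33229909e+00,  3.77290719e-01,  8.10005543e-02,  1.27439513e+00,
        8.14537104e-07,  1.46046973e+00]), 'joint_velocities': array([-0.00045312,  0.00210676, -0.00111173, -0.00071764, -0.00167988,
        0.00142766]), 'effort': array([-2.72957604e-04, -4.63525343e+01,  2.70158798e+01,  3.00505826e-04,
        2.43213969e-05, -3.96749385e-06]), 'tcp_pos': array([ 0.19653167, -0.54041217,  0.23133489]), 'eef_rot': array([9.84828757e-01, 1.73529005e-01, 3.96189917e-06, 5.53781527e-05]), 'contact_force': array([-0.15267845,  0.17593331, -1.24298363]), 'ft_torque': array([0.00663695, 0.02436342, 0.01221696]), 'grip_force': 0.0, 'gripper_width': 0.9986120134308007}
```

View pics/t0.png

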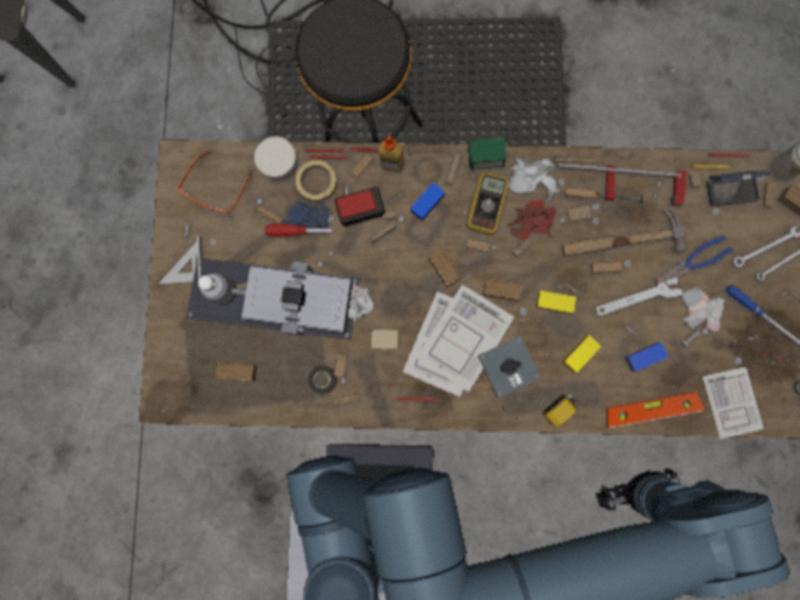

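View pics/s0.png

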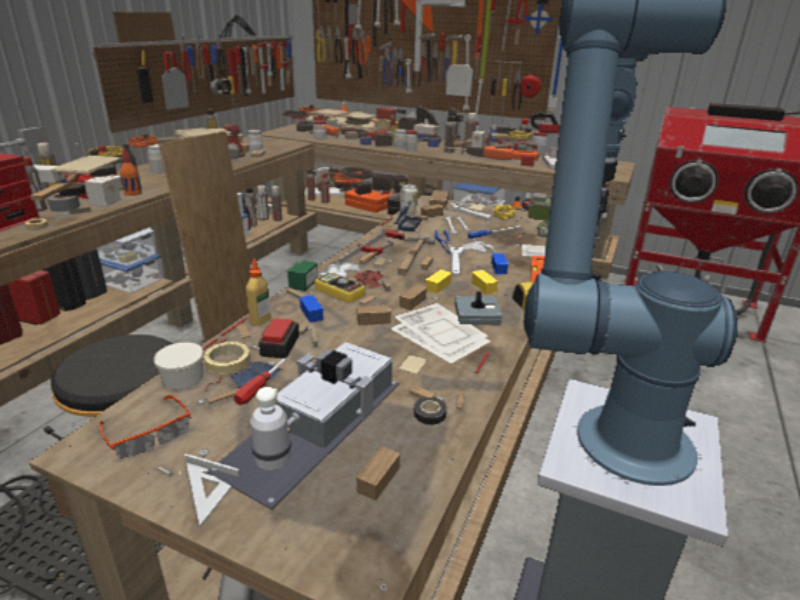

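The top view shows three wooden blocks: (444,267), (503,289) and (236,371). The mist box is at (295,297), the timer at (509,366) and the black tape at (322,380). The side view agrees with this. Next I refine the poses by fitting silhouettes.

```bash
cat >> h.py <<'E'
from scipy.optimize import minimize
def B(x0,x1,y0,y1,z0,z1): return np.array([[x,y,z] for x in(x0,x1) for y in(y0,y1) for z in(z0,z1)],float)/1000
LID=[B(-59,59,-117,117,0,5),B(-17,17,-23,23,5,51),B(-32,32,-18,18,14,50)]
TIM=[B(-55,55,-55,55,0,28)]
BLK=[B(-19,19,-42.5,42.5,0,36)]
def render(n,parts,x,y,yaw,z,S=4):
    f,cx,cy,T=cal(n); im=np.zeros((420*S,560*S),np.uint8); c,s=np.cos(yaw),np.sin(yaw)
    R=np.array([[c,-s,0],[s,c,0],[0,0,1]])
    for p in parts:
        q=(p@R.T+[x,y,z])@T[:3,:3].T+T[:3,3]; uv=np.c_[cx+f*q[:,0]/q[:,2],cy+f*q[:,1]/q[:,2]]
        cv2.fillConvexPoly(im,cv2.convexHull(((uv+.5)*S).astype(np.int32)),1)
    return im
def fit(masks,parts,z,x0,S=4):
    """masks: {cam: bool mask}; returns x,y,yaw and mean IoU"""
    M={n:cv2.resize(m.astype(np.uint8),None,fx=S,fy=S,interpolation=cv2.INTER_NEAREST) for n,m in masks.items()}
    def cost(p):
        t=0
        for n,m in M.items():
            r=render(n,parts,p[0],p[1],p[2],z,S); t-=(r&m).sum()/max(1,(r|m).sum())
        return t/len(M)
    best=min((minimize(cost,[x0[0],x0[1],a],method="Nelder-Mead",options=dict(initial_simplex=[[x0[0],x0[1],a],[x0[0]+.01,x0[1],a],[x0[0],x0[1]+.01,a],[x0[0],x0[1],a+.25]],xatol=2e-4,fatol=1e-4)) for a in x0[2]),key=lambda r:r.fun)
    return best.x,-best.fun
def near(n,thing,p,tol=14):
    """mask of the detection whose centre lies near the projection of p"""
    u=proj(n,p); L=[]
    for d in viewer.trace(n,thing):
        b=d["box"]; e=np.hypot((b[0]+b[2])/2-u[0],(b[1]+b[3])/2-u[1]); L.append((e,d))
    L=[l for l in L if l[0]<tol]
    return min(L,key=lambda l:l[0])[1]["mask"] if L else None
def locate(thing,parts,z,p0,yaws,cams=("top","side"),hz=.018):
    ms={n:near(n,thing,[p0[0],p0[1],z+hz]) for n in cams}; out={}
    ms={n:m for n,m in ms.items() if m is not None}
    for n in ms: out[n]=fit({n:ms[n]},parts,z,(p0[0],p0[1],yaws))
    if len(ms)>1: out["both"]=fit(ms,parts,z,(p0[0],p0[1],yaws))
    for k,v in out.items(): print(thing,k,v[0].round(4),"deg",np.degrees(v[0][2]).round(1),"iou",round(v[1],3))
E
cat > m1.py <<'E'
from h import *
snap("top");snap("side")
locate("lid",LID,.066,(.562,.159),[-.13])
locate("timer",TIM,0,(.42,-.34),[.1,.5])
for p in((.66,-.183),(.59,-.32),(.41,.3)): locate("block0",BLK,0,p,[-1,0,.8,1.5])
E
python3 m1.py
```

```text
lid top [ 0.5701  0.1552 -0.1076] deg -6.2 iou 0.961
lid side [ 0.5682  0.1561 -0.1112] deg -6.4 iou 0.923
lid both [ 0.5698  0.1552 -0.1033] deg -5.9 iou 0.941
timer top [ 0.4247 -0.3408  0.454 ] deg 26.0 iou 0.943
timer side [ 0.4249 -0.3431  0.4334] deg 24.8 iou 0.938
timer both [ 0.4246 -0.3417  0.4392] deg 25.2 iou 0.935
block0 top [ 0.6579 -0.1856 -1.007 ] deg -57.7 iou 0.937
block0 side [ 0.6573 -0.1859  2.1385] deg 122.5 iou 0.94
block0 both [ 0.6572 -0.1858 -1.0005] deg -57.3 iou 0.937
block0 top [ 0.6073 -0.3249 -0.1705] deg -9.8 iou 0.896
block0 side [ 0.606  -0.3259  3.0498] deg 174.7 iou 0.947
block0 both [ 0.6065 -0.3253 -0.1112] deg -6.4 iou 0.91
block0 top [ 0.4     0.2986 -0.0624] deg -3.6 iou 0.925
block0 side [ 0.3979  0.2983 -0.0347] deg -2.0 iou 0.949
block0 both [ 0.399   0.2981 -0.0339] deg -1.9 iou 0.927
```

```bash
cat > plan.py <<'E'
from h import *
import json
def tcp():
    s=env.state(); x,y,z,w=s["eef_rot"]; X=np.array([1-2*(y*y+z*z),2*(x*y+z*w)]); return np.r_[s["tcp_pos"]*1000,np.arctan2(X[1],X[0])],s
def plan(*wps):
    """wps: (x,y,z mm, yaw deg, grip mm, rows); prints rows of whole mm / 0.01 rad, 10 to a line"""
    p,s=tcp(); print("now",p[:3].round(1),np.degrees(p[3]).round(1),"t",round(s["time"],1),"w",round(s["gripper_width"],3),"gf",round(s["grip_force"],1),"F",s["contact_force"].round(1))
    rows=[]; p=p.copy()
    for x,y,z,yaw,g,n in wps:
        d=(np.radians(yaw)-p[3]+np.pi)%(2*np.pi)-np.pi; p0=p.copy(); t=np.array([x,y,z,p[3]+d])
        for i in range(1,n+1):
            q=p0+(t-p0)*i/n; c,s_=np.cos(p[3]),np.sin(p[3]); e=q-p
            l=[round(c*e[0]+s_*e[1]),round(s_*e[0]-c*e[1]),round(-e[2])]; sp=round(-(q[3]-p[3]),2)
            rows.append({"xyz":l,"spin":sp,"grip":g})
            p[:2]+=[c*l[0]+s_*l[1],s_*l[0]-c*l[1]]; p[2]-=l[2]; p[3]-=sp
    for k in range(0,len(rows),10): print(json.dumps(rows[k:k+10],separators=(",",":")))
E
python3 -c "
from plan import *
plan((330,-300,240,60,85,7),(520,60,240,83.8,85,9),(569.5,155.5,150,83.8,85,4))"
```

```text
now [ 196.5 -540.4  231.3] 20.0 t 1.8 w 0.999 gf 0.0 F [0.6 0.3 0. ]
[{"xyz":[30,-26,-1],"spin":-0.1,"grip":85},{"xyz":[32,-22,-1],"spin":-0.1,"grip":85},{"xyz":[34,-20,-2],"spin":-0.1,"grip":85},{"xyz":[36,-16,-1],"spin":-0.1,"grip":85},{"xyz":[37,-12,-1],"spin":-0.1,"grip":85},{"xyz":[39,-8,-1],"spin":-0.1,"grip":85},{"xyz":[39,-5,-2],"spin":-0.1,"grip":85},{"xyz":[45,-2,0],"spin":-0.05,"grip":85},{"xyz":[45,1,0],"spin":-0.04,"grip":85},{"xyz":[45,2,0],"spin":-0.05,"grip":85}]
[{"xyz":[45,5,0],"spin":-0.04,"grip":85},{"xyz":[45,7,0],"spin":-0.05,"grip":85},{"xyz":[44,8,0],"spin":-0.05,"grip":85},{"xyz":[44,11,0],"spin":-0.04,"grip":85},{"xyz":[44,13,0],"spin":-0.05,"grip":85},{"xyz":[42,15,0],"spin":-0.04,"grip":85},{"xyz":[25,10,23],"spin":-0.0,"grip":85},{"xyz":[25,9,22],"spin":-0.0,"grip":85},{"xyz":[26,10,23],"spin":-0.0,"grip":85},{"xyz":[25,9,22],"spin":-0.0,"grip":85}]
```

Request:
play_rows([
  {"xyz": [30, -26, -1], "spin": -0.1, "grip": 85},
  {"xyz": [32, -22, -1], "spin": -0.1, "grip": 85},
  {"xyz": [34, -20, -2], "spin": -0.1, "grip": 85},
  {"xyz": [36, -16, -1], "spin": -0.1, "grip": 85},
  {"xyz": [37, -12, -1], "spin": -0.1, "grip": 85},
  {"xyz": [39, -8, -1], "spin": -0.1, "grip": 85},
  {"xyz": [39, -5, -2], "spin": -0.1, "grip": 85},
  {"xyz": [45, -2, 0], "spin": -0.05, "grip": 85},
  {"xyz": [45, 1, 0], "spin": -0.04, "grip": 85},
  {"xyz": [45, 2, 0], "spin": -0.05, "grip": 85},
])

```text
time: 2.8
tcp_pos: [0.3934, -0.1784, 0.2406]
eef_rot: [0.828, 0.561, 0.0, 0.0]
contact_force: [0.8, -0.7, -0.0]
gripper_width: 0.996
grip_force: 0.0
```

Request:
play_rows([
  {"xyz": [45, 5, 0], "spin": -0.04, "grip": 85},
  {"xyz": [45, 7, 0], "spin": -0.05, "grip": 85},
  {"xyz": [44, 8, 0], "spin": -0.05, "grip": 85},
  {"xyz": [44, 11, 0], "spin": -0.04, "grip": 85},
  {"xyz": [44, 13, 0], "spin": -0.05, "grip": 85},
  {"xyz": [42, 15, 0], "spin": -0.04, "grip": 85},
  {"xyz": [25, 10, 23], "spin": 0, "grip": 85},
  {"xyz": [25, 9, 22], "spin": 0, "grip": 85},
  {"xyz": [26, 10, 23], "spin": 0, "grip": 85},
  {"xyz": [25, 9, 22], "spin": 0, "grip": 85},
])

```text
time: 3.8
tcp_pos: [0.5697, 0.157, 0.1494]
eef_rot: [0.745, 0.667, 0.0, 0.0]
contact_force: [0.2, -0.6, 0.3]
gripper_width: 0.994
grip_force: 0.0
```

```bash
python3 -c "
from plan import *
plan((569.5,155.5,81,83.8,85,8),(569.5,155.5,81,83.8,85,2))"
```

```text
now [569.7 157.  149.4] 83.6 t 3.8 w 0.994 gf 0.0 F [ 0.2 -0.6  0.3]
[{"xyz":[0,0,9],"spin":-0.0,"grip":85},{"xyz":[0,0,8],"spin":-0.0,"grip":85},{"xyz":[-1,0,9],"spin":-0.0,"grip":85},{"xyz":[0,0,8],"spin":-0.0,"grip":85},{"xyz":[0,0,9],"spin":-0.0,"grip":85},{"xyz":[0,0,8],"spin":-0.0,"grip":85},{"xyz":[0,0,9],"spin":-0.0,"grip":85},{"xyz":[-1,0,8],"spin":-0.0,"grip":85},{"xyz":[0,0,0],"spin":-0.0,"grip":85},{"xyz":[0,0,0],"spin":-0.0,"grip":85}]
```

Request:
play_rows([
  {"xyz": [0, 0, 9], "spin": 0, "grip": 85},
  {"xyz": [0, 0, 8], "spin": 0, "grip": 85},
  {"xyz": [-1, 0, 9], "spin": 0, "grip": 85},
  {"xyz": [0, 0, 8], "spin": 0, "grip": 85},
  {"xyz": [0, 0, 9], "spin": 0, "grip": 85},
  {"xyz": [0, 0, 8], "spin": 0, "grip": 85},
  {"xyz": [0, 0, 9], "spin": 0, "grip": 85},
  {"xyz": [-1, 0, 8], "spin": 0, "grip": 85},
  {"xyz": [0, 0, 0], "spin": 0, "grip": 70},
  {"xyz": [0, 0, 0], "spin": 0, "grip": 60},
], grip_force=45)

```text
time: 4.8
tcp_pos: [0.5682, 0.1538, 0.082]
eef_rot: [0.746, 0.666, -0.001, -0.001]
contact_force: [-1.1, -0.9, 3.4]
gripper_width: 0.707
grip_force: 3.5
```

Request:
play_rows([
  {"xyz": [0, 0, 0], "spin": 0, "grip": 50},
  {"xyz": [0, 0, 0], "spin": 0, "grip": 40},
  {"xyz": [0, 0, 0], "spin": 0, "grip": 38},
  {"xyz": [0, 0, 0], "spin": 0, "grip": 38},
  {"xyz": [0, 0, 0], "spin": 0, "grip": 38},
  {"xyz": [0, 0, 0], "spin": 0, "grip": 38},
  {"xyz": [0, 0, 0], "spin": 0, "grip": 38},
  {"xyz": [0, 0, 0], "spin": 0, "grip": 38},
  {"xyz": [0, 0, 0], "spin": 0, "grip": 38},
  {"xyz": [0, 0, 0], "spin": 0, "grip": 38},
])

```text
time: 5.8
tcp_pos: [0.5678, 0.1541, 0.0846]
eef_rot: [0.745, 0.667, -0.0, -0.0]
contact_force: [-8.0, -0.2, 14.7]
gripper_width: 0.49
grip_force: 47.5
```

Request:
play_rows([
  {"xyz": [0, 0, -3], "spin": 0, "grip": 38},
  {"xyz": [0, 0, -5], "spin": 0, "grip": 38},
  {"xyz": [0, 0, -8], "spin": 0, "grip": 38},
  {"xyz": [0, 0, -10], "spin": 0, "grip": 38},
  {"xyz": [0, 0, -12], "spin": 0, "grip": 38},
  {"xyz": [0, 0, -15], "spin": 0, "grip": 38},
  {"xyz": [0, 0, -15], "spin": 0, "grip": 38},
  {"xyz": [0, 0, -15], "spin": 0, "grip": 38},
  {"xyz": [0, 0, -12], "spin": 0, "grip": 38},
  {"xyz": [0, 0, 0], "spin": 0, "grip": 38},
])

```text
time: 6.8
tcp_pos: [0.5707, 0.154, 0.1799]
eef_rot: [0.746, 0.666, 0.002, 0.001]
contact_force: [0.4, -1.1, -4.3]
gripper_width: 0.486
grip_force: 46.6
```

```bash
python3 - <<'E'
from plan import *
b=snap("side"); cv2.imwrite("pics/s1.png",cv2.resize(b[180:390,60:340],(800,600))[:,:,::-1])
# place: lid at (475,-140), lid turned +90
plan((475,-140,185,172,38,16),(475,-140,80,172,38,4))
E
```

```text
now [570.  154.  178.5] 83.6 t 6.8 w 0.489 gf 46.6 F [ 0.7  0.5 -3.2]
[{"xyz":[-19,-4,0],"spin":-0.1,"grip":38},{"xyz":[-18,-6,-1],"spin":-0.09,"grip":38},{"xyz":[-18,-7,0],"spin":-0.1,"grip":38},{"xyz":[-17,-9,-1],"spin":-0.1,"grip":38},{"xyz":[-16,-11,0],"spin":-0.09,"grip":38},{"xyz":[-15,-12,0],"spin":-0.1,"grip":38},{"xyz":[-14,-14,-1],"spin":-0.1,"grip":38},{"xyz":[-12,-15,0],"spin":-0.09,"grip":38},{"xyz":[-11,-16,-1],"spin":-0.1,"grip":38},{"xyz":[-10,-17,0],"spin":-0.09,"grip":38}]
[{"xyz":[-7,-17,0],"spin":-0.1,"grip":38},{"xyz":[-6,-19,-1],"spin":-0.1,"grip":38},{"xyz":[-4,-19,0],"spin":-0.09,"grip":38},{"xyz":[-3,-19,-1],"spin":-0.1,"grip":38},{"xyz":[0,-19,0],"spin":-0.1,"grip":38},{"xyz":[1,-19,0],"spin":-0.09,"grip":38},{"xyz":[0,0,26],"spin":-0.0,"grip":38},{"xyz":[0,0,26],"spin":-0.0,"grip":38},{"xyz":[0,0,26],"spin":-0.0,"grip":38},{"xyz":[0,0,27],"spin":-0.0,"grip":38}]
```

View pics/s1.png

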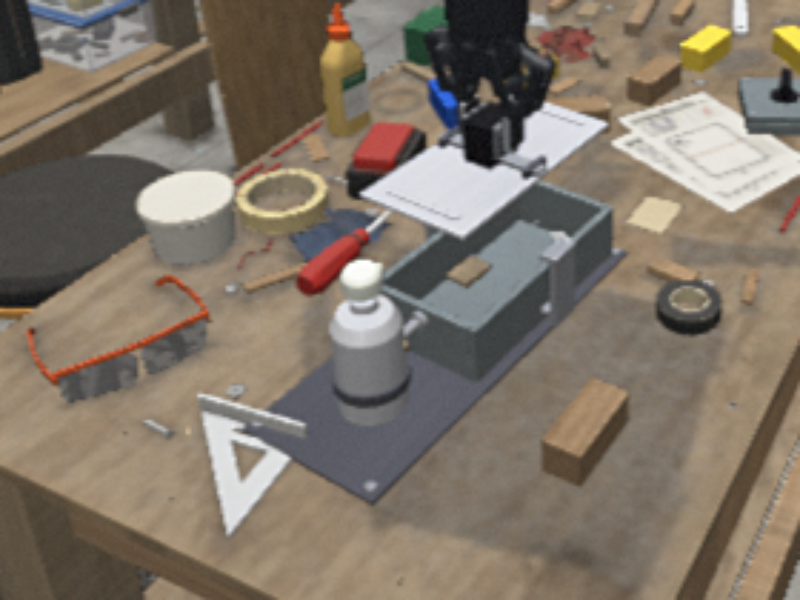

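The lid is in the gripper and clear of the box. A small scrap of wood lies inside the box at about (468,270) in the crop. I carry the lid to the free bench spot.

Request:
play_rows([
  {"xyz": [-19, -4, 0], "spin": -0.1, "grip": 38},
  {"xyz": [-18, -6, -1], "spin": -0.09, "grip": 38},
  {"xyz": [-18, -7, 0], "spin": -0.1, "grip": 38},
  {"xyz": [-17, -9, -1], "spin": -0.1, "grip": 38},
  {"xyz": [-16, -11, 0], "spin": -0.09, "grip": 38},
  {"xyz": [-15, -12, 0], "spin": -0.1, "grip": 38},
  {"xyz": [-14, -14, -1], "spin": -0.1, "grip": 38},
  {"xyz": [-12, -15, 0], "spin": -0.09, "grip": 38},
  {"xyz": [-11, -16, -1], "spin": -0.1, "grip": 38},
  {"xyz": [-10, -17, 0], "spin": -0.09, "grip": 38},
])

```text
time: 7.85
tcp_pos: [0.5086, -0.0311, 0.1805]
eef_rot: [0.352, 0.936, -0.0, -0.001]
contact_force: [1.1, -0.3, -3.5]
gripper_width: 0.487
grip_force: 46.6
```

Request:
play_rows([
  {"xyz": [-7, -17, 0], "spin": -0.1, "grip": 38},
  {"xyz": [-6, -19, -1], "spin": -0.1, "grip": 38},
  {"xyz": [-4, -19, 0], "spin": -0.09, "grip": 38},
  {"xyz": [-3, -19, -1], "spin": -0.1, "grip": 38},
  {"xyz": [0, -19, 0], "spin": -0.1, "grip": 38},
  {"xyz": [1, -19, 0], "spin": -0.09, "grip": 38},
  {"xyz": [0, 0, 26], "spin": 0, "grip": 38},
  {"xyz": [0, 0, 26], "spin": 0, "grip": 38},
  {"xyz": [0, 0, 26], "spin": 0, "grip": 38},
  {"xyz": [0, 0, 27], "spin": 0, "grip": 38},
])

```text
time: 8.85
tcp_pos: [0.474, -0.1399, 0.0768]
eef_rot: [0.071, 0.997, 0.0, -0.0]
contact_force: [0.1, -0.2, -3.7]
gripper_width: 0.49
grip_force: 46.6
```

```bash
python3 - <<'E'
from plan import *
plan((475,-140,27,172,38,8),(475,-140,26,172,38,2))
b=snap("side"); cv2.imwrite("pics/s2.png",cv2.resize(b[120:330,160:440],(800,600))[:,:,::-1])
E
```

```text
now [ 474.  -139.9   76.8] 171.8 t 8.8 w 0.49 gf 46.6 F [ 0.1 -0.2 -3.7]
[{"xyz":[0,0,6],"spin":-0.0,"grip":38},{"xyz":[0,0,6],"spin":-0.0,"grip":38},{"xyz":[0,0,7],"spin":-0.0,"grip":38},{"xyz":[-1,0,6],"spin":-0.0,"grip":38},{"xyz":[0,0,6],"spin":-0.0,"grip":38},{"xyz":[0,0,6],"spin":-0.0,"grip":38},{"xyz":[0,0,7],"spin":-0.0,"grip":38},{"xyz":[0,0,6],"spin":-0.0,"grip":38},{"xyz":[0,0,0],"spin":-0.0,"grip":38},{"xyz":[0,0,1],"spin":-0.0,"grip":38}]
```

View pics/s2.png

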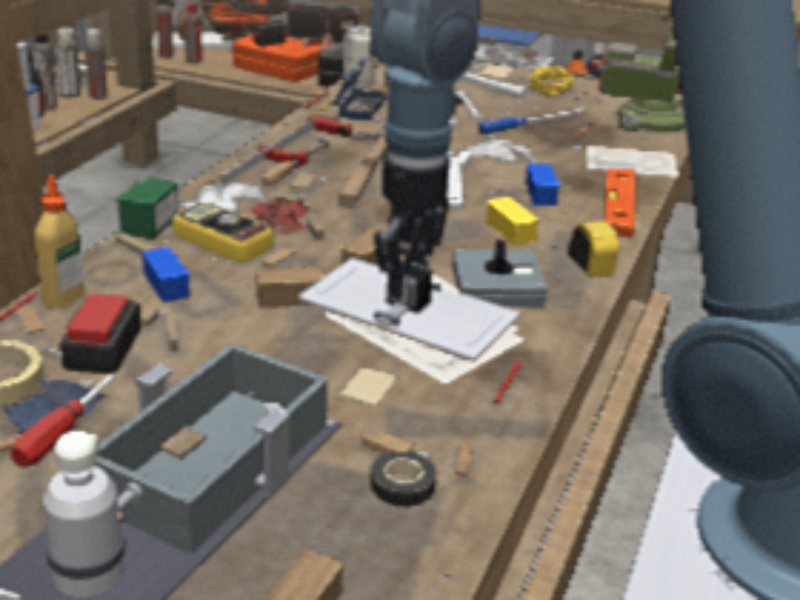

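The lid hovers level over the papers, with the block at about (285,285) in the crop close to its far end. I shift 10 mm towards the robot and lower it.

Request:
play_rows([
  {"xyz": [4, 0, 6], "spin": 0, "grip": 38},
  {"xyz": [4, 0, 6], "spin": 0, "grip": 38},
  {"xyz": [2, 0, 7], "spin": 0, "grip": 38},
  {"xyz": [0, 0, 7], "spin": 0, "grip": 38},
  {"xyz": [0, 0, 7], "spin": 0, "grip": 38},
  {"xyz": [0, 0, 7], "spin": 0, "grip": 38},
  {"xyz": [0, 0, 5], "spin": 0, "grip": 38},
  {"xyz": [0, 0, 4], "spin": 0, "grip": 38},
  {"xyz": [0, 0, 2], "spin": 0, "grip": 38},
  {"xyz": [0, 0, 0], "spin": 0, "grip": 38},
])

```text
time: 9.9
tcp_pos: [0.4644, -0.1385, 0.027]
eef_rot: [0.071, 0.997, 0.0, -0.0]
contact_force: [-0.0, -0.4, -3.3]
gripper_width: 0.483
grip_force: 48.3
```

Request:
play_rows([
  {"xyz": [0, 0, 1], "spin": 0, "grip": 38},
  {"xyz": [0, 0, 1], "spin": 0, "grip": 38},
  {"xyz": [0, 0, 1], "spin": 0, "grip": 38},
  {"xyz": [0, 0, 1], "spin": 0, "grip": 38},
  {"xyz": [0, 0, 0], "spin": 0, "grip": 38},
  {"xyz": [0, 0, 0], "spin": 0, "grip": 38},
  {"xyz": [0, 0, 0], "spin": 0, "grip": 38},
  {"xyz": [0, 0, 0], "spin": 0, "grip": 38},
  {"xyz": [0, 0, 0], "spin": 0, "grip": 38},
  {"xyz": [0, 0, 0], "spin": 0, "grip": 38},
])

```text
time: 10.9
tcp_pos: [0.4649, -0.1387, 0.0247]
eef_rot: [0.071, 0.997, -0.0, 0.001]
contact_force: [-3.9, 1.1, 9.9]
gripper_width: 0.484
grip_force: 51.5
```

```bash
python3 - <<'E'
from plan import *
p=ray("side",(223.8,274.5),.012); d=p[:2]-[.5698,.1555]; a=-.107
print("scrap in box",(np.cos(a)*d[0]+np.sin(a)*d[1]).round(3),(-np.sin(a)*d[0]+np.cos(a)*d[1]).round(3))
plan((465,-139,25,171.8,85,4),(465,-139,140,171.8,85,4),(657.2,-185.8,140,212.7,85,8),(657.2,-185.8,20,212.7,85,4))
E
```

```text
scrap in box 0.039 -0.004
now [ 464.9 -138.7   24.7] 171.8 t 10.9 w 0.484 gf 51.5 F [-3.9  1.1  9.9]
[{"xyz":[0,0,0],"spin":0.0,"grip":85},{"xyz":[0,0,0],"spin":0.0,"grip":85},{"xyz":[0,0,0],"spin":0.0,"grip":85},{"xyz":[0,0,0],"spin":0.0,"grip":85},{"xyz":[0,0,-29],"spin":0.0,"grip":85},{"xyz":[0,0,-29],"spin":0.0,"grip":85},{"xyz":[0,0,-28],"spin":0.0,"grip":85},{"xyz":[0,0,-29],"spin":0.0,"grip":85},{"xyz":[-25,-2,0],"spin":-0.09,"grip":85},{"xyz":[-24,-5,0],"spin":-0.09,"grip":85}]
[{"xyz":[-24,-7,0],"spin":-0.09,"grip":85},{"xyz":[-23,-9,0],"spin":-0.09,"grip":85},{"xyz":[-22,-11,0],"spin":-0.09,"grip":85},{"xyz":[-21,-12,0],"spin":-0.09,"grip":85},{"xyz":[-20,-15,0],"spin":-0.08,"grip":85},{"xyz":[-19,-16,0],"spin":-0.09,"grip":85},{"xyz":[0,0,30],"spin":-0.0,"grip":85},{"xyz":[0,0,30],"spin":-0.0,"grip":85},{"xyz":[0,0,30],"spin":-0.0,"grip":85},{"xyz":[0,0,30],"spin":-0.0,"grip":85}]
```

Request:
play_rows([
  {"xyz": [0, 0, 0], "spin": 0, "grip": 85},
  {"xyz": [0, 0, 0], "spin": 0, "grip": 85},
  {"xyz": [0, 0, 0], "spin": 0, "grip": 85},
  {"xyz": [0, 0, 0], "spin": 0, "grip": 85},
  {"xyz": [0, 0, -29], "spin": 0, "grip": 85},
  {"xyz": [0, 0, -29], "spin": 0, "grip": 85},
  {"xyz": [0, 0, -28], "spin": 0, "grip": 85},
  {"xyz": [0, 0, -29], "spin": 0, "grip": 85},
  {"xyz": [-25, -2, 0], "spin": -0.09, "grip": 85},
  {"xyz": [-24, -5, 0], "spin": -0.09, "grip": 85},
])

```text
time: 11.9
tcp_pos: [0.5143, -0.1509, 0.1401]
eef_rot: [-0.02, 1.0, -0.001, 0.002]
contact_force: [0.2, -0.2, -0.8]
gripper_width: 0.992
grip_force: 0.0
```

Request:
play_rows([
  {"xyz": [-24, -7, 0], "spin": -0.09, "grip": 85},
  {"xyz": [-23, -9, 0], "spin": -0.09, "grip": 85},
  {"xyz": [-22, -11, 0], "spin": -0.09, "grip": 85},
  {"xyz": [-21, -12, 0], "spin": -0.09, "grip": 85},
  {"xyz": [-20, -15, 0], "spin": -0.08, "grip": 85},
  {"xyz": [-19, -16, 0], "spin": -0.09, "grip": 85},
  {"xyz": [0, 0, 10], "spin": 0, "grip": 85},
  {"xyz": [0, 0, 10], "spin": 0, "grip": 85},
  {"xyz": [0, 0, 0], "spin": 0, "grip": 85},
  {"xyz": [0, 0, 0], "spin": 0, "grip": 85},
])

```text
time: 12.9
tcp_pos: [0.6554, -0.1847, 0.1177]
eef_rot: [-0.28, 0.96, 0.001, -0.001]
contact_force: [-0.2, -0.5, -0.4]
gripper_width: 0.992
grip_force: 0.0
```

```bash
python3 - <<'E'
from plan import *
snap("side")
a=snap("top"); cv2.imwrite("pics/t2.png",cv2.resize(a[120:330,160:440],(800,600))[:,:,::-1])
locate("block0",BLK,0,(.657,-.186),[-1],cams=("side",))
for p in((.607,-.325),(.4,.298)): locate("block0",BLK,0,p,[-.1])
plan((657.2,-185.8,4,212.7,85,6),(657.2,-185.8,4,212.7,30,4))
E
```

```text
block0 side [ 0.6231 -0.1795 -0.9301] deg -53.3 iou 0.936
block0 top [ 0.6085 -0.3241 -0.1635] deg -9.4 iou 0.92
block0 side [ 0.606  -0.3226 -0.1481] deg -8.5 iou 0.923
block0 both [ 0.6077 -0.3237 -0.1387] deg -7.9 iou 0.912
block0 top [0.4025 0.3049 0.0284] deg 1.6 iou 0.565
block0 side [ 0.3983  0.2975 -0.0502] deg -2.9 iou 0.946
block0 both [ 0.3989  0.2986 -0.0707] deg -4.0 iou 0.717
now [ 657.  -185.2  118.8] -147.5 t 13.2 w 0.991 gf 0.0 F [0.1 0.2 0.3]
[{"xyz":[0,0,19],"spin":-0.0,"grip":85},{"xyz":[0,0,19],"spin":-0.0,"grip":85},{"xyz":[0,0,19],"spin":-0.0,"grip":85},{"xyz":[0,0,20],"spin":-0.0,"grip":85},{"xyz":[0,0,19],"spin":-0.0,"grip":85},{"xyz":[0,-1,19],"spin":-0.0,"grip":85},{"xyz":[0,0,0],"spin":-0.0,"grip":30},{"xyz":[0,0,0],"spin":-0.0,"grip":30},{"xyz":[0,0,0],"spin":-0.0,"grip":30},{"xyz":[0,0,0],"spin":-0.0,"grip":30}]
```

View pics/t2.png

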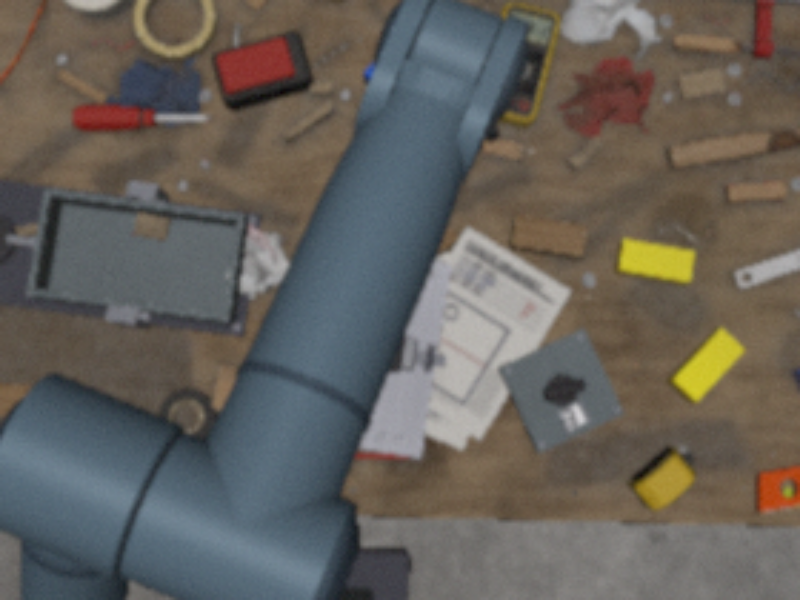

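The top view shows the arm hiding block A, the box open with a flat scrap at (152,225) in the crop, and block B unmoved at (548,237). The side fit says block A shifted by about 34 mm, so I check that in the side picture.

```bash
python3 - <<'E'
from plan import *
b=snap("side")
for q in((.6231,-.1795,-.93),(.6572,-.1858,-1.0)):
    r=render("side",BLK,*q,0)[::4,::4]; c,_=cv2.findContours(r,0,2); b=b.copy(); cv2.drawContours(b,c,-1,(0,255,0) if q[0]<.64 else (255,0,0),1)
cv2.imwrite("pics/s3.png",cv2.resize(b[150:290,190:377],(800,600))[:,:,::-1])
E
```

```text
(no output)
```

View pics/s3.png

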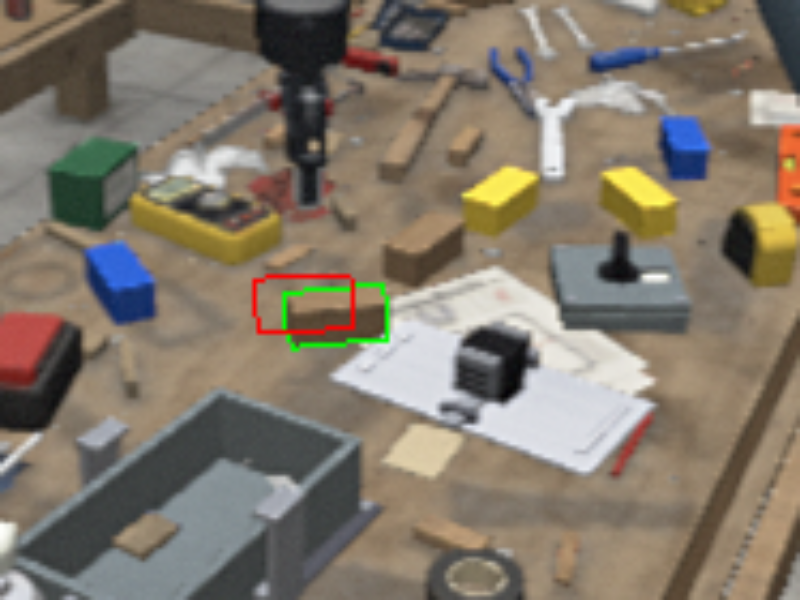

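Block A has been knocked to the green outline, (0.623, -0.180) at -53°. I grasp it 15 mm off centre with a narrower opening so the fingers stay clear of the lid.

```bash
python3 - <<'E'
from plan import *
plan((635,-170.5,70,217,62,4),(635,-170.5,5,217,62,6))
E
```

```text
now [ 657.1 -185.2  118.7] -147.5 t 13.3 w 0.999 gf 0.0 F [ 0.7 -0.2  0.3]
[{"xyz":[3,6,12],"spin":-0.02,"grip":62},{"xyz":[2,6,12],"spin":-0.02,"grip":62},{"xyz":[3,6,13],"spin":-0.02,"grip":62},{"xyz":[2,7,12],"spin":-0.02,"grip":62},{"xyz":[0,0,11],"spin":0.0,"grip":62},{"xyz":[0,0,11],"spin":0.0,"grip":62},{"xyz":[0,0,10],"spin":0.0,"grip":62},{"xyz":[0,0,11],"spin":0.0,"grip":62},{"xyz":[0,0,11],"spin":0.0,"grip":62},{"xyz":[0,0,11],"spin":0.0,"grip":62}]
```

Request:
play_rows([
  {"xyz": [3, 6, 12], "spin": -0.02, "grip": 62},
  {"xyz": [2, 6, 12], "spin": -0.02, "grip": 62},
  {"xyz": [3, 6, 13], "spin": -0.02, "grip": 62},
  {"xyz": [2, 7, 12], "spin": -0.02, "grip": 62},
  {"xyz": [0, 0, 11], "spin": 0, "grip": 62},
  {"xyz": [0, 0, 11], "spin": 0, "grip": 62},
  {"xyz": [0, 0, 10], "spin": 0, "grip": 62},
  {"xyz": [0, 0, 11], "spin": 0, "grip": 62},
  {"xyz": [0, 0, 11], "spin": 0, "grip": 62},
  {"xyz": [0, 0, 11], "spin": 0, "grip": 62},
])

```text
time: 14.3
tcp_pos: [0.6347, -0.1703, 0.0034]
eef_rot: [-0.318, 0.948, -0.0, 0.0]
contact_force: [0.1, 1.0, 0.6]
gripper_width: 0.728
grip_force: 0.0
```

Request:
play_rows([
  {"xyz": [0, 0, 0], "spin": 0, "grip": 50},
  {"xyz": [0, 0, 0], "spin": 0, "grip": 40},
  {"xyz": [0, 0, 0], "spin": 0, "grip": 30},
  {"xyz": [0, 0, 0], "spin": 0, "grip": 30},
  {"xyz": [0, 0, 0], "spin": 0, "grip": 30},
  {"xyz": [0, 0, 0], "spin": 0, "grip": 30},
  {"xyz": [0, 0, 0], "spin": 0, "grip": 30},
  {"xyz": [0, 0, -10], "spin": 0, "grip": 30},
  {"xyz": [0, 0, -20], "spin": 0, "grip": 30},
  {"xyz": [0, 0, -20], "spin": 0, "grip": 30},
], grip_force=40)

```text
time: 15.3
tcp_pos: [0.6342, -0.17, 0.0551]
eef_rot: [-0.318, 0.948, 0.0, -0.0]
contact_force: [0.4, 0.3, -0.5]
gripper_width: 0.438
grip_force: 40.3
```

```bash
cat >> plan.py <<'E'
BX=np.array([.5698,.1555]); BA=-.107
def box(x,y):
    c,s=np.cos(BA),np.sin(BA); return (BX*1000+[c*x-s*y,s*x+c*y]).round(1)
E
python3 - <<'E'
from plan import *
a,b=box(8,-63); print(a,b)
plan((630,-165,150,217,30,4),(a,b,150,173.9,30,11),(a,b,60,173.9,30,5))
E
```

```text
571.0 92.0
now [ 634.2 -170.    55.1] -142.9 t 15.3 w 0.438 gf 40.3 F [ 0.4  0.3 -0.5]
[{"xyz":[0,2,-24],"spin":0.0,"grip":30},{"xyz":[0,1,-23],"spin":0.0,"grip":30},{"xyz":[0,2,-24],"spin":0.0,"grip":30},{"xyz":[0,2,-24],"spin":0.0,"grip":30},{"xyz":[-10,22,0],"spin":0.07,"grip":30},{"xyz":[-8,22,0],"spin":0.07,"grip":30},{"xyz":[-7,23,0],"spin":0.07,"grip":30},{"xyz":[-5,24,0],"spin":0.06,"grip":30},{"xyz":[-3,23,0],"spin":0.07,"grip":30},{"xyz":[-2,24,0],"spin":0.07,"grip":30}]
[{"xyz":[0,24,0],"spin":0.07,"grip":30},{"xyz":[1,24,0],"spin":0.07,"grip":30},{"xyz":[3,24,0],"spin":0.07,"grip":30},{"xyz":[5,23,0],"spin":0.07,"grip":30},{"xyz":[6,23,0],"spin":0.06,"grip":30},{"xyz":[0,0,18],"spin":0.0,"grip":30},{"xyz":[0,0,18],"spin":0.0,"grip":30},{"xyz":[0,0,18],"spin":0.0,"grip":30},{"xyz":[0,0,18],"spin":0.0,"grip":30},{"xyz":[0,0,18],"spin":0.0,"grip":30}]
```

Request:
play_rows([
  {"xyz": [0, 2, -24], "spin": 0, "grip": 30},
  {"xyz": [0, 1, -23], "spin": 0, "grip": 30},
  {"xyz": [0, 2, -24], "spin": 0, "grip": 30},
  {"xyz": [0, 2, -24], "spin": 0, "grip": 30},
  {"xyz": [-10, 22, 0], "spin": 0.07, "grip": 30},
  {"xyz": [-8, 22, 0], "spin": 0.07, "grip": 30},
  {"xyz": [-7, 23, 0], "spin": 0.07, "grip": 30},
  {"xyz": [-5, 24, 0], "spin": 0.06, "grip": 30},
  {"xyz": [-3, 23, 0], "spin": 0.07, "grip": 30},
  {"xyz": [-2, 24, 0], "spin": 0.07, "grip": 30},
])

```text
time: 16.3
tcp_pos: [0.5978, -0.024, 0.1502]
eef_rot: [-0.117, 0.993, -0.0, 0.0]
contact_force: [0.4, 0.7, -2.2]
gripper_width: 0.436
grip_force: 40.3
```

Request:
play_rows([
  {"xyz": [0, 24, 0], "spin": 0.07, "grip": 30},
  {"xyz": [1, 24, 0], "spin": 0.07, "grip": 30},
  {"xyz": [3, 24, 0], "spin": 0.07, "grip": 30},
  {"xyz": [5, 23, 0], "spin": 0.07, "grip": 30},
  {"xyz": [6, 23, 0], "spin": 0.06, "grip": 30},
  {"xyz": [0, 0, 15], "spin": 0, "grip": 30},
  {"xyz": [0, 0, 15], "spin": 0, "grip": 30},
  {"xyz": [0, 0, 15], "spin": 0, "grip": 30},
  {"xyz": [0, 0, 15], "spin": 0, "grip": 30},
  {"xyz": [0, 0, 0], "spin": 0, "grip": 30},
])

```text
time: 17.3
tcp_pos: [0.5697, 0.0916, 0.0879]
eef_rot: [0.051, 0.999, -0.0, -0.002]
contact_force: [-0.5, -0.6, -1.1]
gripper_width: 0.441
grip_force: 40.4
```

```bash
python3 - <<'E'
from plan import *
a,b=box(8,-63)
plan((a,b,14,173.9,30,10))
b_=snap("side"); cv2.imwrite("pics/s4.png",cv2.resize(b_[180:340,140:353],(800,600))[:,:,::-1])
E
```

```text
now [569.7  91.6  87.9] 174.1 t 17.3 w 0.441 gf 40.4 F [-0.5 -0.6 -1.1]
[{"xyz":[0,0,7],"spin":0.0,"grip":30},{"xyz":[0,0,8],"spin":0.0,"grip":30},{"xyz":[0,0,7],"spin":0.0,"grip":30},{"xyz":[0,0,8],"spin":0.0,"grip":30},{"xyz":[-1,0,7],"spin":0.0,"grip":30},{"xyz":[0,0,7],"spin":0.0,"grip":30},{"xyz":[0,0,8],"spin":0.0,"grip":30},{"xyz":[0,0,7],"spin":0.0,"grip":30},{"xyz":[0,0,8],"spin":0.0,"grip":30},{"xyz":[0,1,7],"spin":0.0,"grip":30}]
```

View pics/s4.png

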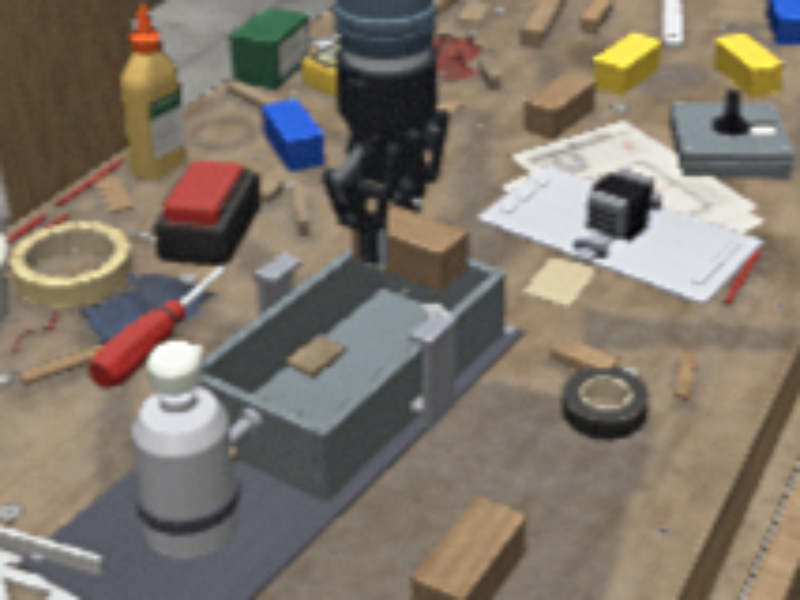

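The block hangs over the box's -y end and sits towards the near (-x) wall. I measure its offset before lowering.

```bash
python3 - <<'E'
from plan import *
snap("side"); a=box(-7,-63)/1000
locate("block0",BLK,.0845,(a[0],a[1]),[1.46],cams=("side",))
print(a)
E
```

```text
block0 side [0.5409 0.0927 0.8446] deg 48.4 iou 0.685
[0.5561 0.0936]
```

```bash
python3 - <<'E'
from plan import *
im=snap("side"); ms=None
a=proj("side",[.5409,.0927,.1]); 
for d in viewer.boxes_of("side","block0")[:6]: print(np.round(d["box"],1),round(d["score"],2))
for cx in(-7,-13,-19):
    q=box(cx,-63)/1000; r=render("side",BLK,q[0],q[1],BA+np.pi/2,.0845); ys,xs=np.where(r); print(cx,xs.min()/4,ys.min()/4,xs.max()/4,ys.max()/4)
q=box(-7,-63)/1000
c=im.copy(); r=render("side",BLK,q[0],q[1],BA+np.pi/2,.0845)[2::4,2::4]; k,_=cv2.findContours(r,0,2); cv2.drawContours(c,k,-1,(0,255,0),1)
cv2.imwrite("pics/s5.png",cv2.resize(c[210:270,210:290],(800,600),interpolation=cv2.INTER_NEAREST)[:,:,::-1])
E
```

```text
[297.9 189.  314.8 205.3] 0.71
[209.7 206.4 223.3 229.5] 0.59
[148.2 247.4 278.7 353.6] 0.59
[245.6 314.1 279.4 350.7] 0.57
[240.2 235.2 264.1 254.6] 0.55
[343.7 174.9 354.5 194. ] 0.54
-7 232.25 232.5 263.75 257.5
-13 233.75 233.0 265.5 258.0
-19 235.5 233.5 267.25 258.75
```

View pics/s5.png

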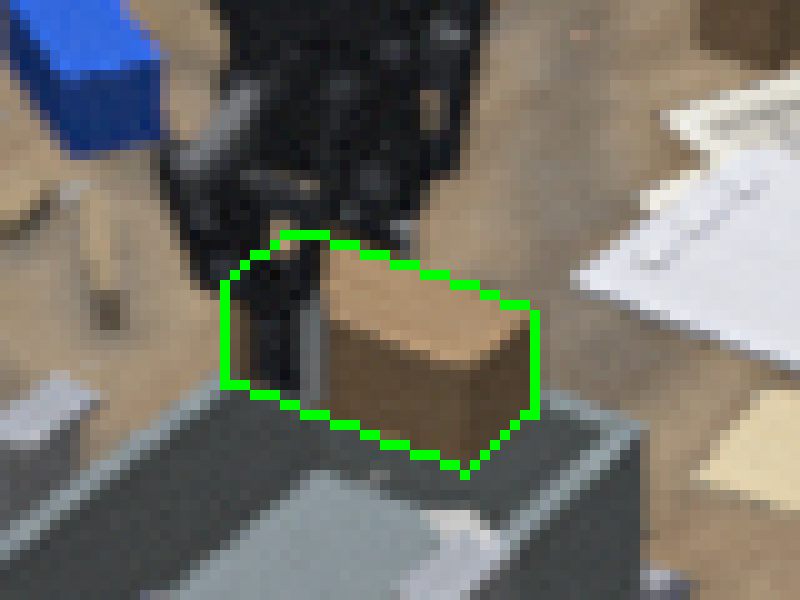

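The held block matches the expected outline at box x = -7 mm, so I lower it.

Request:
play_rows([
  {"xyz": [0, 0, 7], "spin": 0, "grip": 30},
  {"xyz": [0, 0, 8], "spin": 0, "grip": 30},
  {"xyz": [0, 0, 7], "spin": 0, "grip": 30},
  {"xyz": [0, 0, 8], "spin": 0, "grip": 30},
  {"xyz": [0, 0, 7], "spin": 0, "grip": 30},
  {"xyz": [0, 0, 7], "spin": 0, "grip": 30},
  {"xyz": [0, 0, 8], "spin": 0, "grip": 30},
  {"xyz": [0, 0, 7], "spin": 0, "grip": 30},
  {"xyz": [0, 0, 8], "spin": 0, "grip": 30},
  {"xyz": [0, 0, 6], "spin": 0, "grip": 30},
])

```text
time: 18.55
tcp_pos: [0.5726, 0.0921, 0.0178]
eef_rot: [0.051, 0.999, 0.0, 0.001]
contact_force: [-1.9, 9.5, 32.5]
gripper_width: 0.438
grip_force: 40.9
```

Request:
play_rows([
  {"xyz": [0, 0, 1], "spin": 0, "grip": 30},
  {"xyz": [0, 0, 1], "spin": 0, "grip": 30},
  {"xyz": [0, 0, 0], "spin": 0, "grip": 42},
  {"xyz": [0, 0, 0], "spin": 0, "grip": 48},
  {"xyz": [0, 0, 0], "spin": 0, "grip": 50},
  {"xyz": [0, 0, 0], "spin": 0, "grip": 50},
  {"xyz": [0, 0, -30], "spin": 0, "grip": 50},
  {"xyz": [0, 0, -40], "spin": 0, "grip": 50},
  {"xyz": [0, 0, -40], "spin": 0, "grip": 60},
  {"xyz": [0, 0, -40], "spin": 0, "grip": 70},
])

```text
time: 19.55
tcp_pos: [0.5715, 0.0918, 0.1658]
eef_rot: [0.051, 0.999, -0.0, 0.0]
contact_force: [0.4, -0.1, -0.1]
gripper_width: 0.817
grip_force: 0.0
```

```bash
python3 - <<'E'
from plan import *
plan((398.5,298,160,87.5,85,11),(398.5,298,4,87.5,85,9))
snap("side");locate("block0",BLK,0,(.399,.298),[-.04],cams=("side",))
a=box(-7,-63)/1000;locate("block0",BLK,.009,a,[1.46],cams=("side",))
E
```

```text
now [571.5  91.8 165.8] 174.1 t 19.6 w 0.817 gf 0.0 F [ 0.4 -0.1 -0.1]
[{"xyz":[18,17,1],"spin":0.14,"grip":85},{"xyz":[19,15,0],"spin":0.13,"grip":85},{"xyz":[22,11,1],"spin":0.14,"grip":85},{"xyz":[23,9,0],"spin":0.14,"grip":85},{"xyz":[24,5,1],"spin":0.14,"grip":85},{"xyz":[24,2,0],"spin":0.13,"grip":85},{"xyz":[24,-1,1],"spin":0.14,"grip":85},{"xyz":[24,-5,0],"spin":0.14,"grip":85},{"xyz":[24,-8,1],"spin":0.14,"grip":85},{"xyz":[22,-11,0],"spin":0.13,"grip":85}]
[{"xyz":[20,-13,1],"spin":0.14,"grip":85},{"xyz":[0,0,17],"spin":0.0,"grip":85},{"xyz":[0,0,18],"spin":0.0,"grip":85},{"xyz":[0,0,17],"spin":0.0,"grip":85},{"xyz":[0,0,17],"spin":0.0,"grip":85},{"xyz":[0,0,18],"spin":0.0,"grip":85},{"xyz":[0,0,17],"spin":0.0,"grip":85},{"xyz":[0,0,17],"spin":0.0,"grip":85},{"xyz":[0,0,18],"spin":0.0,"grip":85},{"xyz":[0,0,17],"spin":0.0,"grip":85}]
block0 side [ 0.3981  0.2989 -0.0447] deg -2.6 iou 0.936
block0 side [0.5812 0.0914 1.0908] deg 62.5 iou 0.568
```

Request:
play_rows([
  {"xyz": [18, 17, 0], "spin": 0.14, "grip": 85},
  {"xyz": [19, 15, 0], "spin": 0.13, "grip": 85},
  {"xyz": [22, 11, 0], "spin": 0.14, "grip": 85},
  {"xyz": [23, 9, 0], "spin": 0.14, "grip": 85},
  {"xyz": [24, 5, 0], "spin": 0.14, "grip": 85},
  {"xyz": [24, 2, 0], "spin": 0.13, "grip": 85},
  {"xyz": [24, -1, 0], "spin": 0.14, "grip": 85},
  {"xyz": [24, -5, 0], "spin": 0.14, "grip": 85},
  {"xyz": [24, -8, 0], "spin": 0.14, "grip": 85},
  {"xyz": [22, -11, 0], "spin": 0.13, "grip": 85},
])

```text
time: 20.7
tcp_pos: [0.4123, 0.2798, 0.1628]
eef_rot: [0.674, 0.739, -0.001, -0.0]
contact_force: [0.2, 0.2, 0.6]
gripper_width: 0.993
grip_force: 0.0
```

Request:
play_rows([
  {"xyz": [20, -13, 0], "spin": 0.14, "grip": 85},
  {"xyz": [0, 0, 18], "spin": 0, "grip": 85},
  {"xyz": [0, 0, 18], "spin": 0, "grip": 85},
  {"xyz": [0, 0, 18], "spin": 0, "grip": 85},
  {"xyz": [0, 0, 18], "spin": 0, "grip": 85},
  {"xyz": [0, 0, 18], "spin": 0, "grip": 85},
  {"xyz": [0, 0, 0], "spin": 0, "grip": 85},
  {"xyz": [0, 0, 0], "spin": 0, "grip": 85},
  {"xyz": [0, 0, 0], "spin": 0, "grip": 85},
  {"xyz": [0, 0, 0], "spin": 0, "grip": 85},
])

```text
time: 21.7
tcp_pos: [0.3997, 0.2986, 0.0751]
eef_rot: [0.722, 0.692, 0.001, 0.0]
contact_force: [-0.9, -0.0, -0.2]
gripper_width: 0.997
grip_force: 0.0
```

```bash
python3 - <<'E'
from plan import *
snap("side");locate("block0",BLK,0,(.399,.298),[-.04],cams=("side",))
plan((398.5,298,5,87.5,85,9))
E
```

```text
block0 side [ 0.3987  0.2978 -0.0256] deg -1.5 iou 0.888
now [399.5 298.5  75. ] 87.6 t 21.8 w 0.992 gf 0.0 F [ 0.2 -0.9 -0. ]
[{"xyz":[0,0,8],"spin":0.0,"grip":85},{"xyz":[0,0,8],"spin":0.0,"grip":85},{"xyz":[0,0,7],"spin":0.0,"grip":85},{"xyz":[0,0,8],"spin":0.0,"grip":85},{"xyz":[0,-1,8],"spin":0.0,"grip":85},{"xyz":[0,0,8],"spin":0.0,"grip":85},{"xyz":[0,0,7],"spin":0.0,"grip":85},{"xyz":[0,0,8],"spin":0.0,"grip":85},{"xyz":[-1,0,8],"spin":0.0,"grip":85}]
```

Request:
play_rows([
  {"xyz": [0, 0, 12], "spin": 0, "grip": 85},
  {"xyz": [0, 0, 14], "spin": 0, "grip": 85},
  {"xyz": [0, 0, 14], "spin": 0, "grip": 85},
  {"xyz": [0, 0, 14], "spin": 0, "grip": 85},
  {"xyz": [0, 0, 10], "spin": 0, "grip": 85},
  {"xyz": [0, 0, 6], "spin": 0, "grip": 85},
  {"xyz": [0, 0, 0], "spin": 0, "grip": 60},
  {"xyz": [0, 0, 0], "spin": 0, "grip": 45},
  {"xyz": [0, 0, 0], "spin": 0, "grip": 30},
  {"xyz": [0, 0, 0], "spin": 0, "grip": 30},
])

```text
time: 22.8
tcp_pos: [0.3995, 0.2986, 0.005]
eef_rot: [0.722, 0.692, 0.001, 0.0]
contact_force: [1.6, -0.1, -0.7]
gripper_width: 0.439
grip_force: 41.3
```

Request:
play_rows([
  {"xyz": [0, 0, 0], "spin": 0, "grip": 30},
  {"xyz": [0, 0, 0], "spin": 0, "grip": 30},
  {"xyz": [0, 0, 0], "spin": 0, "grip": 30},
  {"xyz": [0, 0, 0], "spin": 0, "grip": 30},
  {"xyz": [0, 0, -20], "spin": 0, "grip": 30},
  {"xyz": [0, 0, -30], "spin": 0, "grip": 30},
  {"xyz": [0, 0, -30], "spin": 0, "grip": 30},
  {"xyz": [0, 0, -30], "spin": 0, "grip": 30},
  {"xyz": [0, 0, -30], "spin": 0, "grip": 30},
  {"xyz": [0, 0, 0], "spin": 0, "grip": 30},
])

```text
time: 23.8
tcp_pos: [0.4014, 0.2996, 0.1481]
eef_rot: [0.722, 0.692, 0.003, 0.001]
contact_force: [0.5, 0.6, -1.3]
gripper_width: 0.436
grip_force: 41.5
```

```bash
python3 - <<'E'
from plan import *
a,b=box(-1,63); print(a,b)
plan((a,b,150,173.9,30,14),(a,b,90,173.9,30,6))
E
```

```text
575.5 218.2
now [401.4 299.6 148.1] 87.6 t 23.8 w 0.436 gf 41.5 F [ 0.5  0.6 -1.3]
[{"xyz":[-5,13,0],"spin":-0.11,"grip":30},{"xyz":[-7,12,0],"spin":-0.11,"grip":30},{"xyz":[-8,11,0],"spin":-0.1,"grip":30},{"xyz":[-9,10,-1],"spin":-0.11,"grip":30},{"xyz":[-10,10,0],"spin":-0.11,"grip":30},{"xyz":[-11,8,0],"spin":-0.11,"grip":30},{"xyz":[-12,7,0],"spin":-0.1,"grip":30},{"xyz":[-12,5,0],"spin":-0.11,"grip":30},{"xyz":[-13,5,0],"spin":-0.11,"grip":30},{"xyz":[-14,2,0],"spin":-0.11,"grip":30}]
[{"xyz":[-13,2,0],"spin":-0.1,"grip":30},{"xyz":[-14,0,-1],"spin":-0.11,"grip":30},{"xyz":[-14,-2,0],"spin":-0.11,"grip":30},{"xyz":[-13,-3,0],"spin":-0.11,"grip":30},{"xyz":[0,0,10],"spin":0.0,"grip":30},{"xyz":[0,0,10],"spin":0.0,"grip":30},{"xyz":[0,0,10],"spin":0.0,"grip":30},{"xyz":[0,0,10],"spin":0.0,"grip":30},{"xyz":[0,0,10],"spin":0.0,"grip":30},{"xyz":[0,0,10],"spin":0.0,"grip":30}]
```

Request:
play_rows([
  {"xyz": [-5, 13, 0], "spin": -0.11, "grip": 30},
  {"xyz": [-7, 12, 0], "spin": -0.11, "grip": 30},
  {"xyz": [-8, 11, 0], "spin": -0.1, "grip": 30},
  {"xyz": [-9, 10, -1], "spin": -0.11, "grip": 30},
  {"xyz": [-10, 10, 0], "spin": -0.11, "grip": 30},
  {"xyz": [-11, 8, 0], "spin": -0.11, "grip": 30},
  {"xyz": [-12, 7, 0], "spin": -0.1, "grip": 30},
  {"xyz": [-12, 5, 0], "spin": -0.11, "grip": 30},
  {"xyz": [-13, 5, 0], "spin": -0.11, "grip": 30},
  {"xyz": [-14, 2, 0], "spin": -0.11, "grip": 30},
])

```text
time: 24.8
tcp_pos: [0.5229, 0.239, 0.1436]
eef_rot: [0.261, 0.965, -0.001, -0.001]
contact_force: [-0.1, 0.6, -1.4]
gripper_width: 0.437
grip_force: 41.4
```

Request:
play_rows([
  {"xyz": [-13, 2, 0], "spin": -0.1, "grip": 30},
  {"xyz": [-14, 0, -1], "spin": -0.11, "grip": 30},
  {"xyz": [-14, -2, 0], "spin": -0.11, "grip": 30},
  {"xyz": [-13, -3, 0], "spin": -0.11, "grip": 30},
  {"xyz": [0, 0, 12], "spin": 0, "grip": 30},
  {"xyz": [0, 0, 12], "spin": 0, "grip": 30},
  {"xyz": [0, 0, 12], "spin": 0, "grip": 30},
  {"xyz": [0, 0, 12], "spin": 0, "grip": 30},
  {"xyz": [0, 0, 12], "spin": 0, "grip": 30},
  {"xyz": [0, 0, 0], "spin": 0, "grip": 30},
])

```text
time: 25.8
tcp_pos: [0.5708, 0.2165, 0.0837]
eef_rot: [0.051, 0.999, -0.001, -0.002]
contact_force: [0.1, -0.3, -1.1]
gripper_width: 0.436
grip_force: 41.4
```

```bash
python3 - <<'E'
from plan import *
a,b=box(-1,63)
plan((a,b,17,173.9,30,10))
E
```

```text
now [570.8 216.5  83.7] 174.1 t 25.8 w 0.436 gf 41.4 F [ 0.1 -0.3 -1.1]
[{"xyz":[0,0,7],"spin":0.0,"grip":30},{"xyz":[-1,0,6],"spin":0.0,"grip":30},{"xyz":[0,1,7],"spin":0.0,"grip":30},{"xyz":[-1,0,7],"spin":0.0,"grip":30},{"xyz":[0,0,6],"spin":0.0,"grip":30},{"xyz":[-1,0,7],"spin":0.0,"grip":30},{"xyz":[0,1,7],"spin":0.0,"grip":30},{"xyz":[-1,0,6],"spin":0.0,"grip":30},{"xyz":[0,0,7],"spin":0.0,"grip":30},{"xyz":[0,0,7],"spin":0.0,"grip":30}]
```

Request:
play_rows([
  {"xyz": [-2, 1, 7], "spin": 0, "grip": 30},
  {"xyz": [-2, 1, 7], "spin": 0, "grip": 30},
  {"xyz": [0, 0, 7], "spin": 0, "grip": 30},
  {"xyz": [0, 0, 7], "spin": 0, "grip": 30},
  {"xyz": [0, 0, 7], "spin": 0, "grip": 30},
  {"xyz": [0, 0, 7], "spin": 0, "grip": 30},
  {"xyz": [0, 0, 7], "spin": 0, "grip": 30},
  {"xyz": [0, 0, 7], "spin": 0, "grip": 30},
  {"xyz": [0, 0, 4], "spin": 0, "grip": 30},
  {"xyz": [0, 0, 3], "spin": 0, "grip": 30},
])

```text
time: 26.8
tcp_pos: [0.5769, 0.2183, 0.0228]
eef_rot: [0.051, 0.999, -0.0, -0.0]
contact_force: [0.1, 0.6, -1.8]
gripper_width: 0.436
grip_force: 41.4
```

Request:
play_rows([
  {"xyz": [0, 0, 2], "spin": 0, "grip": 30},
  {"xyz": [0, 0, 2], "spin": 0, "grip": 30},
  {"xyz": [0, 0, 2], "spin": 0, "grip": 42},
  {"xyz": [0, 0, 0], "spin": 0, "grip": 48},
  {"xyz": [0, 0, 0], "spin": 0, "grip": 50},
  {"xyz": [0, 0, 0], "spin": 0, "grip": 50},
  {"xyz": [0, 0, -30], "spin": 0, "grip": 50},
  {"xyz": [0, 0, -40], "spin": 0, "grip": 50},
  {"xyz": [0, 0, -40], "spin": 0, "grip": 60},
  {"xyz": [0, 0, -40], "spin": 0, "grip": 70},
])

```text
time: 27.8
tcp_pos: [0.5773, 0.2183, 0.1694]
eef_rot: [0.051, 0.999, 0.0, 0.001]
contact_force: [1.2, 0.5, 0.1]
gripper_width: 0.819
grip_force: 0.0
```

```bash
python3 - <<'E'
from plan import *
im=snap("side"); locate("block0",BLK,0,(.607,-.324),[-.13],cams=("side",))
snap("top"); locate("block0",BLK,0,(.607,-.324),[-.13],cams=("top",))
for n in ("top",): 
  for d in viewer.trace(n,"block0")[:8]:
    p=ray(n,[(d["box"][0]+d["box"][2])/2,(d["box"][1]+d["box"][3])/2],.04);print(n,p.round(3),round(d["score"],2))
cv2.imwrite("pics/s6.png",cv2.resize(im[180:340,140:353],(800,600))[:,:,::-1])
plan((600,0,165,140,85,7),(607,-324.5,165,83,85,13))
E
```

```text
block0 side [ 0.607  -0.3292 -0.0021] deg -0.1 iou 0.823
block0 top [ 0.6095 -0.3255 -0.1033] deg -5.9 iou 0.795
top [ 0.813 -0.147  0.04 ] 0.87
top [ 0.45  -0.656  0.04 ] 0.8
top [ 0.578 -0.451  0.04 ] 0.76
top [ 0.6   -0.328  0.04 ] 0.7
top [0.559 0.093 0.04 ] 0.58
top [ 0.453 -0.503  0.04 ] 0.55
top [0.736 0.17  0.04 ] 0.52
top [0.577 0.213 0.04 ] 0.51
now [577.3 218.4 167.4] 174.1 t 28.1 w 0.82 gf 0.0 F [-0.7 -0.3 -0.1]
[{"xyz":[-6,-31,0],"spin":0.09,"grip":85},{"xyz":[-10,-30,1],"spin":0.08,"grip":85},{"xyz":[-11,-29,0],"spin":0.09,"grip":85},{"xyz":[-14,-28,0],"spin":0.08,"grip":85},{"xyz":[-16,-27,1],"spin":0.09,"grip":85},{"xyz":[-19,-25,0],"spin":0.08,"grip":85},{"xyz":[-21,-23,0],"spin":0.09,"grip":85},{"xyz":[-17,-19,0],"spin":0.08,"grip":85},{"xyz":[-17,-17,0],"spin":0.07,"grip":85},{"xyz":[-20,-16,0],"spin":0.08,"grip":85}]
[{"xyz":[-20,-15,0],"spin":0.07,"grip":85},{"xyz":[-21,-13,0],"spin":0.08,"grip":85},{"xyz":[-23,-11,0],"spin":0.08,"grip":85},{"xyz":[-23,-9,0],"spin":0.07,"grip":85},{"xyz":[-23,-8,0],"spin":0.08,"grip":85},{"xyz":[-25,-6,0],"spin":0.08,"grip":85},{"xyz":[-24,-4,0],"spin":0.07,"grip":85},{"xyz":[-25,-2,0],"spin":0.08,"grip":85},{"xyz":[-25,0,0],"spin":0.07,"grip":85},{"xyz":[-25,1,0],"spin":0.08,"grip":85}]
```

View pics/s6.png

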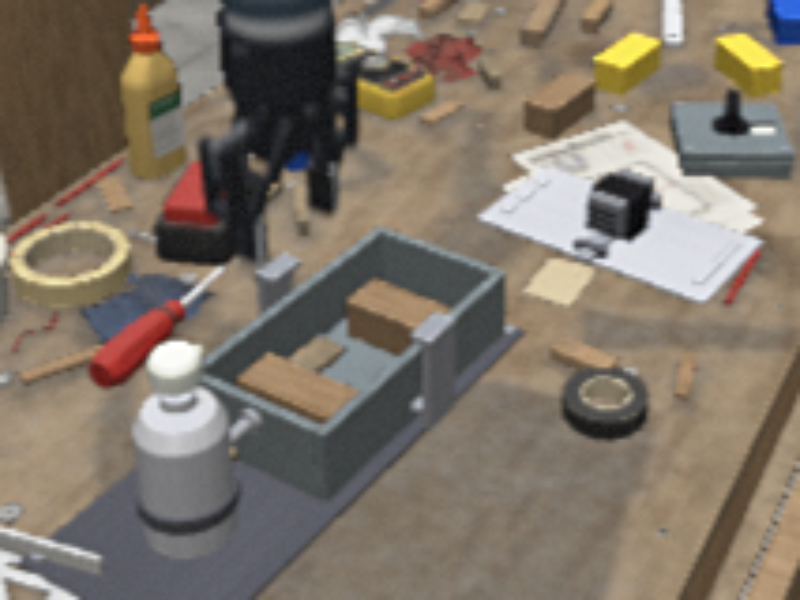

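Both blocks lie flat in the box, at about (400,315) and (300,385) in the crop. Block B is still at (560,100). I fetch it.

Request:
play_rows([
  {"xyz": [-6, -31, 0], "spin": 0.09, "grip": 85},
  {"xyz": [-10, -30, 0], "spin": 0.08, "grip": 85},
  {"xyz": [-11, -29, 0], "spin": 0.09, "grip": 85},
  {"xyz": [-14, -28, 0], "spin": 0.08, "grip": 85},
  {"xyz": [-16, -27, 0], "spin": 0.09, "grip": 85},
  {"xyz": [-19, -25, 0], "spin": 0.08, "grip": 85},
  {"xyz": [-21, -23, 0], "spin": 0.09, "grip": 85},
  {"xyz": [-17, -19, 0], "spin": 0.08, "grip": 85},
  {"xyz": [-17, -17, 0], "spin": 0.07, "grip": 85},
  {"xyz": [-20, -16, 0], "spin": 0.08, "grip": 85},
])

```text
time: 29.05
tcp_pos: [0.6008, -0.0756, 0.165]
eef_rot: [0.451, 0.892, -0.0, -0.002]
contact_force: [0.6, 0.4, 0.4]
gripper_width: 0.992
grip_force: 0.0
```

Request:
play_rows([
  {"xyz": [-20, -15, 0], "spin": 0.07, "grip": 85},
  {"xyz": [-21, -13, 0], "spin": 0.08, "grip": 85},
  {"xyz": [-23, -11, 0], "spin": 0.08, "grip": 85},
  {"xyz": [-23, -9, 0], "spin": 0.07, "grip": 85},
  {"xyz": [-23, -8, 0], "spin": 0.08, "grip": 85},
  {"xyz": [-25, -6, 0], "spin": 0.08, "grip": 85},
  {"xyz": [-24, -4, 0], "spin": 0.07, "grip": 85},
  {"xyz": [-25, -2, 0], "spin": 0.08, "grip": 85},
  {"xyz": [-25, 0, 0], "spin": 0.07, "grip": 85},
  {"xyz": [-25, 1, 0], "spin": 0.08, "grip": 85},
])

```text
time: 30.05
tcp_pos: [0.6056, -0.3245, 0.1648]
eef_rot: [0.75, 0.662, -0.001, -0.002]
contact_force: [0.3, 0.2, 0.4]
gripper_width: 0.995
grip_force: 0.0
```

```bash
python3 - <<'E'
from plan import *
snap("side"); locate("block0",BLK,0,(.607,-.324),[-.13],cams=("side",))
plan((607,-324.5,70,82,85,4),(607,-324.5,5,82,85,6))
E
```

```text
block0 side [ 0.6063 -0.3247 -0.0879] deg -5.0 iou 0.902
now [ 605.3 -326.9  164.4] 82.8 t 30.1 w 0.997 gf 0.0 F [ 0.3 -0.3 -1.1]
[{"xyz":[1,0,24],"spin":0.0,"grip":85},{"xyz":[0,1,23],"spin":0.01,"grip":85},{"xyz":[1,0,24],"spin":-0.0,"grip":85},{"xyz":[1,0,23],"spin":0.0,"grip":85},{"xyz":[0,0,11],"spin":0.0,"grip":85},{"xyz":[0,0,11],"spin":0.0,"grip":85},{"xyz":[0,0,11],"spin":0.0,"grip":85},{"xyz":[0,0,11],"spin":0.0,"grip":85},{"xyz":[0,0,11],"spin":0.0,"grip":85},{"xyz":[0,0,10],"spin":0.0,"grip":85}]
```

Request:
play_rows([
  {"xyz": [1, 0, 24], "spin": 0, "grip": 85},
  {"xyz": [0, 1, 23], "spin": 0, "grip": 85},
  {"xyz": [1, 0, 24], "spin": 0, "grip": 85},
  {"xyz": [0, 0, 23], "spin": 0, "grip": 85},
  {"xyz": [0, 0, 11], "spin": 0, "grip": 85},
  {"xyz": [0, 0, 11], "spin": 0, "grip": 85},
  {"xyz": [0, 0, 11], "spin": 0, "grip": 85},
  {"xyz": [0, 0, 11], "spin": 0, "grip": 85},
  {"xyz": [0, 0, 11], "spin": 0, "grip": 85},
  {"xyz": [0, 0, 9], "spin": 0, "grip": 85},
])

```text
time: 31.15
tcp_pos: [0.608, -0.3224, 0.0086]
eef_rot: [0.749, 0.663, 0.0, 0.0]
contact_force: [-0.2, 0.1, -0.0]
gripper_width: 0.995
grip_force: 0.0
```

Request:
play_rows([
  {"xyz": [0, 0, 0], "spin": 0, "grip": 60},
  {"xyz": [0, 0, 0], "spin": 0, "grip": 45},
  {"xyz": [0, 0, 0], "spin": 0, "grip": 30},
  {"xyz": [0, 0, 0], "spin": 0, "grip": 30},
  {"xyz": [0, 0, 0], "spin": 0, "grip": 30},
  {"xyz": [0, 0, 0], "spin": 0, "grip": 30},
  {"xyz": [0, 0, -25], "spin": 0, "grip": 30},
  {"xyz": [0, 0, -40], "spin": 0, "grip": 30},
  {"xyz": [0, 0, -40], "spin": 0, "grip": 30},
  {"xyz": [0, 0, -40], "spin": 0, "grip": 30},
])

```text
time: 32.15
tcp_pos: [0.6074, -0.322, 0.1552]
eef_rot: [0.749, 0.663, -0.0, -0.001]
contact_force: [0.3, -0.2, -1.4]
gripper_width: 0.436
grip_force: 42.4
```

```bash
python3 - <<'E'
from plan import *
a,b=box(-1,0); print(a,b)
plan((600,0,155,140,30,13),(a,b,155,173.9,30,7))
E
```

```text
568.8 155.6
now [ 607.4 -322.   155.2] 83.0 t 32.1 w 0.436 gf 42.4 F [ 0.3 -0.2 -1.4]
[{"xyz":[25,-4,0],"spin":-0.08,"grip":30},{"xyz":[24,-1,0],"spin":-0.07,"grip":30},{"xyz":[25,0,0],"spin":-0.08,"grip":30},{"xyz":[25,2,0],"spin":-0.08,"grip":30},{"xyz":[24,4,0],"spin":-0.07,"grip":30},{"xyz":[24,6,0],"spin":-0.08,"grip":30},{"xyz":[24,8,0],"spin":-0.08,"grip":30},{"xyz":[23,9,0],"spin":-0.07,"grip":30},{"xyz":[22,11,0],"spin":-0.08,"grip":30},{"xyz":[21,13,0],"spin":-0.08,"grip":30}]
[{"xyz":[20,14,0],"spin":-0.07,"grip":30},{"xyz":[19,16,0],"spin":-0.08,"grip":30},{"xyz":[18,18,0],"spin":-0.07,"grip":30},{"xyz":[18,14,0],"spin":-0.09,"grip":30},{"xyz":[16,16,0],"spin":-0.08,"grip":30},{"xyz":[15,16,0],"spin":-0.09,"grip":30},{"xyz":[14,19,0],"spin":-0.08,"grip":30},{"xyz":[12,19,0],"spin":-0.09,"grip":30},{"xyz":[10,20,0],"spin":-0.08,"grip":30},{"xyz":[9,21,0],"spin":-0.09,"grip":30}]
```

Request:
play_rows([
  {"xyz": [25, -4, 0], "spin": -0.08, "grip": 30},
  {"xyz": [24, -1, 0], "spin": -0.07, "grip": 30},
  {"xyz": [25, 0, 0], "spin": -0.08, "grip": 30},
  {"xyz": [25, 2, 0], "spin": -0.08, "grip": 30},
  {"xyz": [24, 4, 0], "spin": -0.07, "grip": 30},
  {"xyz": [24, 6, 0], "spin": -0.08, "grip": 30},
  {"xyz": [24, 8, 0], "spin": -0.08, "grip": 30},
  {"xyz": [23, 9, 0], "spin": -0.07, "grip": 30},
  {"xyz": [22, 11, 0], "spin": -0.08, "grip": 30},
  {"xyz": [21, 13, 0], "spin": -0.08, "grip": 30},
])

```text
time: 33.15
tcp_pos: [0.6018, -0.0735, 0.1539]
eef_rot: [0.444, 0.896, -0.0, -0.0]
contact_force: [-0.4, -0.0, -1.3]
gripper_width: 0.435
grip_force: 42.5
```

Request:
play_rows([
  {"xyz": [20, 14, 0], "spin": -0.07, "grip": 30},
  {"xyz": [19, 16, 0], "spin": -0.08, "grip": 30},
  {"xyz": [18, 18, 0], "spin": -0.07, "grip": 30},
  {"xyz": [18, 14, 0], "spin": -0.09, "grip": 30},
  {"xyz": [16, 16, 0], "spin": -0.08, "grip": 30},
  {"xyz": [15, 16, 0], "spin": -0.09, "grip": 30},
  {"xyz": [14, 19, 0], "spin": -0.08, "grip": 30},
  {"xyz": [12, 19, 0], "spin": -0.09, "grip": 30},
  {"xyz": [10, 20, 0], "spin": -0.08, "grip": 30},
  {"xyz": [9, 21, 0], "spin": -0.09, "grip": 30},
])

```text
time: 34.15
tcp_pos: [0.5687, 0.1564, 0.1539]
eef_rot: [0.05, 0.999, -0.0, -0.0]
contact_force: [0.1, -0.3, -1.5]
gripper_width: 0.437
grip_force: 42.5
```

```bash
python3 - <<'E'
from plan import *
a,b=box(-1,0)
plan((a,b,90,173.9,30,4),(a,b,26,173.9,30,6))
E
```

```text
now [568.7 156.4 153.9] 174.3 t 34.1 w 0.437 gf 42.5 F [ 0.1 -0.3 -1.5]
[{"xyz":[0,0,16],"spin":0.0,"grip":30},{"xyz":[0,0,16],"spin":0.0,"grip":30},{"xyz":[0,-1,16],"spin":0.01,"grip":30},{"xyz":[0,0,16],"spin":-0.0,"grip":30},{"xyz":[0,0,11],"spin":-0.0,"grip":30},{"xyz":[0,0,10],"spin":-0.0,"grip":30},{"xyz":[0,0,11],"spin":-0.0,"grip":30},{"xyz":[0,0,11],"spin":-0.0,"grip":30},{"xyz":[0,0,10],"spin":-0.0,"grip":30},{"xyz":[0,0,11],"spin":-0.0,"grip":30}]
```

Request:
play_rows([
  {"xyz": [0, 0, 16], "spin": 0, "grip": 30},
  {"xyz": [0, 0, 16], "spin": 0, "grip": 30},
  {"xyz": [0, 0, 16], "spin": 0, "grip": 30},
  {"xyz": [0, 0, 16], "spin": 0, "grip": 30},
  {"xyz": [0, 0, 11], "spin": 0, "grip": 30},
  {"xyz": [0, 0, 10], "spin": 0, "grip": 30},
  {"xyz": [0, 0, 11], "spin": 0, "grip": 30},
  {"xyz": [0, 0, 11], "spin": 0, "grip": 30},
  {"xyz": [0, 0, 8], "spin": 0, "grip": 30},
  {"xyz": [0, 0, 6], "spin": 0, "grip": 30},
])

```text
time: 35.15
tcp_pos: [0.569, 0.1554, 0.0325]
eef_rot: [0.051, 0.999, -0.0, -0.0]
contact_force: [-0.2, 0.3, -1.8]
gripper_width: 0.441
grip_force: 42.5
```

Request:
play_rows([
  {"xyz": [0, 0, 4], "spin": 0, "grip": 30},
  {"xyz": [0, 0, 3], "spin": 0, "grip": 30},
  {"xyz": [0, 0, 2], "spin": 0, "grip": 30},
  {"xyz": [0, 0, 2], "spin": 0, "grip": 30},
  {"xyz": [0, 0, 1], "spin": 0, "grip": 30},
  {"xyz": [0, 0, 1], "spin": 0, "grip": 30},
  {"xyz": [0, 0, 0], "spin": 0, "grip": 30},
  {"xyz": [0, 0, 0], "spin": 0, "grip": 30},
  {"xyz": [0, 0, 0], "spin": 0, "grip": 30},
  {"xyz": [0, 0, 0], "spin": 0, "grip": 30},
])

```text
time: 36.15
tcp_pos: [0.5693, 0.1555, 0.0204]
eef_rot: [0.051, 0.999, -0.0, 0.0]
contact_force: [-0.5, 0.4, -1.7]
gripper_width: 0.438
grip_force: 42.5
```

Request:
play_rows([
  {"xyz": [0, 0, 1], "spin": 0, "grip": 30},
  {"xyz": [0, 0, 1], "spin": 0, "grip": 30},
  {"xyz": [0, 0, 0], "spin": 0, "grip": 42},
  {"xyz": [0, 0, 0], "spin": 0, "grip": 48},
  {"xyz": [0, 0, 0], "spin": 0, "grip": 50},
  {"xyz": [0, 0, 0], "spin": 0, "grip": 50},
  {"xyz": [0, 0, -30], "spin": 0, "grip": 50},
  {"xyz": [0, 0, -40], "spin": 0, "grip": 50},
  {"xyz": [0, 0, -40], "spin": 0, "grip": 60},
  {"xyz": [0, 0, -40], "spin": 0, "grip": 70},
])

```text
time: 37.15
tcp_pos: [0.5689, 0.1554, 0.1696]
eef_rot: [0.051, 0.999, -0.0, -0.0]
contact_force: [0.7, -0.1, 0.9]
gripper_width: 0.817
grip_force: 0.0
```

```bash
python3 - <<'E'
from plan import *
plan((540,0,150,172,85,7),(466,-138,130,172,85,6),(466,-138,130,172,85,7))
E
```

```text
now [568.9 155.4 169.6] 174.1 t 37.1 w 0.817 gf 0.0 F [ 0.7 -0.1  0.9]
[{"xyz":[2,-23,3],"spin":0.01,"grip":85},{"xyz":[1,-22,3],"spin":0.0,"grip":85},{"xyz":[2,-23,2],"spin":0.01,"grip":85},{"xyz":[1,-22,3],"spin":0.0,"grip":85},{"xyz":[2,-23,3],"spin":0.01,"grip":85},{"xyz":[1,-22,3],"spin":0.0,"grip":85},{"xyz":[1,-23,3],"spin":0.01,"grip":85},{"xyz":[9,-24,3],"spin":-0.0,"grip":85},{"xyz":[9,-25,4],"spin":-0.0,"grip":85},{"xyz":[9,-24,3],"spin":-0.0,"grip":85}]
[{"xyz":[9,-25,3],"spin":-0.0,"grip":85},{"xyz":[9,-24,3],"spin":-0.0,"grip":85},{"xyz":[9,-25,4],"spin":-0.0,"grip":85},{"xyz":[0,0,0],"spin":-0.0,"grip":85},{"xyz":[0,0,0],"spin":-0.0,"grip":85},{"xyz":[0,0,0],"spin":-0.0,"grip":85},{"xyz":[0,0,0],"spin":-0.0,"grip":85},{"xyz":[0,0,0],"spin":-0.0,"grip":85},{"xyz":[0,0,0],"spin":-0.0,"grip":85},{"xyz":[0,0,0],"spin":-0.0,"grip":85}]
```

Request:
play_rows([
  {"xyz": [2, -23, 3], "spin": 0.01, "grip": 85},
  {"xyz": [1, -22, 3], "spin": 0, "grip": 85},
  {"xyz": [2, -23, 2], "spin": 0.01, "grip": 85},
  {"xyz": [1, -22, 3], "spin": 0, "grip": 85},
  {"xyz": [2, -23, 3], "spin": 0.01, "grip": 85},
  {"xyz": [1, -22, 3], "spin": 0, "grip": 85},
  {"xyz": [1, -23, 3], "spin": 0.01, "grip": 85},
  {"xyz": [9, -24, 3], "spin": 0, "grip": 85},
  {"xyz": [9, -25, 4], "spin": 0, "grip": 85},
  {"xyz": [9, -24, 3], "spin": 0, "grip": 85},
])

```text
time: 38.15
tcp_pos: [0.5027, -0.0695, 0.138]
eef_rot: [0.071, 0.997, -0.0, -0.0]
contact_force: [-0.7, 0.4, -0.6]
gripper_width: 0.993
grip_force: 0.0
```

```bash
python3 - <<'E'
from plan import *
im=snap("side"); locate("lid",LID,.006,(.465,-.139),[1.43,1.43-np.pi],cams=("side",),hz=.01)
cv2.imwrite("pics/s7.png",cv2.resize(im[180:340,140:353],(800,600))[:,:,::-1])
plan((466,-138,130,172,85,6))
E
```

```text
lid side [ 0.5158 -0.1436  0.6729] deg 38.6 iou 0.102
now [501.5 -70.5 137.8] 171.6 t 38.2 w 0.992 gf 0.0 F [-0.1  0.   0.5]
[{"xyz":[4,-12,1],"spin":-0.0,"grip":85},{"xyz":[4,-12,2],"spin":-0.0,"grip":85},{"xyz":[5,-12,1],"spin":-0.0,"grip":85},{"xyz":[4,-12,1],"spin":-0.0,"grip":85},{"xyz":[4,-12,1],"spin":-0.01,"grip":85},{"xyz":[4,-12,2],"spin":0.0,"grip":85}]
```

View pics/s7.png

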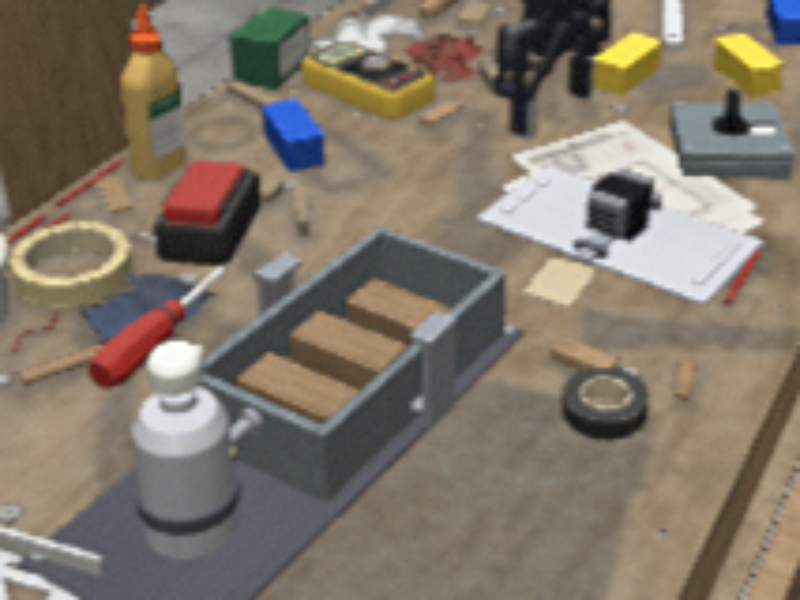

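All three blocks lie flat side by side in the box, and the lid is undisturbed on the bench. I go back to the pose where I released the lid.

Request:
play_rows([
  {"xyz": [4, -12, 1], "spin": 0, "grip": 85},
  {"xyz": [4, -12, 2], "spin": 0, "grip": 85},
  {"xyz": [5, -12, 1], "spin": 0, "grip": 85},
  {"xyz": [5, -12, 1], "spin": 0, "grip": 85},
  {"xyz": [4, -12, 1], "spin": 0, "grip": 85},
  {"xyz": [4, -13, 2], "spin": 0, "grip": 85},
  {"xyz": [0, 0, 0], "spin": 0, "grip": 85},
  {"xyz": [0, 0, 0], "spin": 0, "grip": 85},
  {"xyz": [0, 0, 0], "spin": 0, "grip": 85},
  {"xyz": [0, 0, 0], "spin": 0, "grip": 85},
])

```text
time: 39.25
tcp_pos: [0.4674, -0.1368, 0.1304]
eef_rot: [0.071, 0.997, 0.0, 0.0]
contact_force: [0.8, -0.2, 0.1]
gripper_width: 0.997
grip_force: 0.0
```

```bash
python3 - <<'E'
from plan import *
snap("side"); 
for d in viewer.mark_of("side","lid_grip")[:2]: print(ray("side",d["xy"],.042).round(4),d["score"])
plan((464.9,-138.7,25,171.8,85,10))
E
```

```text
[0.6788 0.2345 0.042 ] 0.66
now [ 467.4 -136.8  130.3] 171.9 t 39.4 w 0.996 gf 0.0 F [-0.1  0.4  0.2]
[{"xyz":[0,0,11],"spin":0.0,"grip":85},{"xyz":[0,0,10],"spin":0.0,"grip":85},{"xyz":[1,-1,11],"spin":0.0,"grip":85},{"xyz":[0,0,10],"spin":0.0,"grip":85},{"xyz":[0,0,11],"spin":0.0,"grip":85},{"xyz":[0,0,10],"spin":0.0,"grip":85},{"xyz":[1,-1,11],"spin":0.0,"grip":85},{"xyz":[0,0,10],"spin":0.0,"grip":85},{"xyz":[0,0,11],"spin":0.0,"grip":85},{"xyz":[0,0,10],"spin":0.0,"grip":85}]
```

Request:
play_rows([
  {"xyz": [1, -1, 11], "spin": 0, "grip": 85},
  {"xyz": [1, -1, 10], "spin": 0, "grip": 85},
  {"xyz": [0, 0, 11], "spin": 0, "grip": 85},
  {"xyz": [0, 0, 10], "spin": 0, "grip": 85},
  {"xyz": [0, 0, 11], "spin": 0, "grip": 85},
  {"xyz": [0, 0, 10], "spin": 0, "grip": 85},
  {"xyz": [0, 0, 11], "spin": 0, "grip": 85},
  {"xyz": [0, 0, 10], "spin": 0, "grip": 85},
  {"xyz": [0, 0, 11], "spin": 0, "grip": 85},
  {"xyz": [0, 0, 10], "spin": 0, "grip": 85},
])

```text
time: 40.35
tcp_pos: [0.4649, -0.1388, 0.0244]
eef_rot: [0.071, 0.997, -0.0, -0.0]
contact_force: [-0.4, 0.5, 0.1]
gripper_width: 0.999
grip_force: 0.0
```

Request:
play_rows([
  {"xyz": [0, 0, 0], "spin": 0, "grip": 70},
  {"xyz": [0, 0, 0], "spin": 0, "grip": 60},
  {"xyz": [0, 0, 0], "spin": 0, "grip": 50},
  {"xyz": [0, 0, 0], "spin": 0, "grip": 40},
  {"xyz": [0, 0, 0], "spin": 0, "grip": 38},
  {"xyz": [0, 0, 0], "spin": 0, "grip": 38},
  {"xyz": [0, 0, 0], "spin": 0, "grip": 38},
  {"xyz": [0, 0, 0], "spin": 0, "grip": 38},
  {"xyz": [0, 0, 0], "spin": 0, "grip": 38},
  {"xyz": [0, 0, 0], "spin": 0, "grip": 38},
], grip_force=45)

```text
time: 41.35
tcp_pos: [0.4654, -0.139, 0.0272]
eef_rot: [0.072, 0.997, -0.0, 0.001]
contact_force: [-5.2, 1.2, 12.5]
gripper_width: 0.486
grip_force: 45.3
```

```bash
python3 - <<'E'
from plan import *
plan((465,-139,170,171.8,38,7),(568.5,154,170,83.7,38,17),(568.5,154,125,83.7,38,6))
E
```

```text
now [ 465.4 -139.    27.2] 171.8 t 41.4 w 0.486 gf 45.3 F [-5.2  1.2 12.5]
[{"xyz":[0,0,-20],"spin":-0.0,"grip":38},{"xyz":[0,0,-21],"spin":-0.0,"grip":38},{"xyz":[0,0,-20],"spin":-0.0,"grip":38},{"xyz":[0,0,-21],"spin":-0.0,"grip":38},{"xyz":[0,0,-20],"spin":-0.0,"grip":38},{"xyz":[0,0,-20],"spin":-0.0,"grip":38},{"xyz":[0,0,-21],"spin":-0.0,"grip":38},{"xyz":[-4,18,0],"spin":0.09,"grip":38},{"xyz":[-1,18,0],"spin":0.09,"grip":38},{"xyz":[-1,18,0],"spin":0.09,"grip":38}]
[{"xyz":[2,19,0],"spin":0.09,"grip":38},{"xyz":[3,18,0],"spin":0.09,"grip":38},{"xyz":[4,17,0],"spin":0.09,"grip":38},{"xyz":[6,18,0],"spin":0.09,"grip":38},{"xyz":[8,16,0],"spin":0.09,"grip":38},{"xyz":[9,16,0],"spin":0.09,"grip":38},{"xyz":[11,15,0],"spin":0.09,"grip":38},{"xyz":[12,14,0],"spin":0.09,"grip":38},{"xyz":[13,13,0],"spin":0.1,"grip":38},{"xyz":[14,11,0],"spin":0.09,"grip":38}]
[{"xyz":[15,10,0],"spin":0.09,"grip":38},{"xyz":[16,9,0],"spin":0.09,"grip":38},{"xyz":[17,7,0],"spin":0.09,"grip":38},{"xyz":[17,6,0],"spin":0.09,"grip":38},{"xyz":[0,0,8],"spin":-0.0,"grip":38},{"xyz":[0,0,7],"spin":-0.0,"grip":38},{"xyz":[0,0,8],"spin":-0.0,"grip":38},{"xyz":[0,0,7],"spin":-0.0,"grip":38},{"xyz":[0,0,8],"spin":-0.0,"grip":38},{"xyz":[0,0,7],"spin":-0.0,"grip":38}]
```

Request:
play_rows([
  {"xyz": [0, 0, -20], "spin": 0, "grip": 38},
  {"xyz": [0, 0, -21], "spin": 0, "grip": 38},
  {"xyz": [0, 0, -20], "spin": 0, "grip": 38},
  {"xyz": [0, 0, -21], "spin": 0, "grip": 38},
  {"xyz": [0, 0, -20], "spin": 0, "grip": 38},
  {"xyz": [0, 0, -20], "spin": 0, "grip": 38},
  {"xyz": [0, 0, -21], "spin": 0, "grip": 38},
  {"xyz": [-4, 18, 0], "spin": 0.09, "grip": 38},
  {"xyz": [-1, 18, 0], "spin": 0.09, "grip": 38},
  {"xyz": [-1, 18, 0], "spin": 0.09, "grip": 38},
])

```text
time: 42.35
tcp_pos: [0.483, -0.0869, 0.1684]
eef_rot: [0.207, 0.978, 0.0, -0.0]
contact_force: [0.1, 0.3, -3.7]
gripper_width: 0.483
grip_force: 50.6
```

Request:
play_rows([
  {"xyz": [2, 19, 0], "spin": 0.09, "grip": 38},
  {"xyz": [3, 18, 0], "spin": 0.09, "grip": 38},
  {"xyz": [4, 17, 0], "spin": 0.09, "grip": 38},
  {"xyz": [6, 18, 0], "spin": 0.09, "grip": 38},
  {"xyz": [8, 16, 0], "spin": 0.09, "grip": 38},
  {"xyz": [9, 16, 0], "spin": 0.09, "grip": 38},
  {"xyz": [11, 15, 0], "spin": 0.09, "grip": 38},
  {"xyz": [12, 14, 0], "spin": 0.09, "grip": 38},
  {"xyz": [13, 13, 0], "spin": 0.1, "grip": 38},
  {"xyz": [14, 11, 0], "spin": 0.09, "grip": 38},
])

```text
time: 43.35
tcp_pos: [0.5433, 0.0862, 0.168]
eef_rot: [0.616, 0.788, -0.0, -0.0]
contact_force: [0.4, -0.6, -4.0]
gripper_width: 0.482
grip_force: 50.6
```

Request:
play_rows([
  {"xyz": [15, 10, 0], "spin": 0.09, "grip": 38},
  {"xyz": [16, 9, 0], "spin": 0.09, "grip": 38},
  {"xyz": [17, 7, 0], "spin": 0.09, "grip": 38},
  {"xyz": [17, 6, 0], "spin": 0.09, "grip": 38},
  {"xyz": [0, 0, 8], "spin": 0, "grip": 38},
  {"xyz": [0, 0, 7], "spin": 0, "grip": 38},
  {"xyz": [0, 0, 8], "spin": 0, "grip": 38},
  {"xyz": [0, 0, 7], "spin": 0, "grip": 38},
  {"xyz": [0, 0, 8], "spin": 0, "grip": 38},
  {"xyz": [0, 0, 7], "spin": 0, "grip": 38},
])

```text
time: 44.35
tcp_pos: [0.5678, 0.1535, 0.1224]
eef_rot: [0.746, 0.666, -0.0, -0.0]
contact_force: [-0.4, -0.1, -4.0]
gripper_width: 0.481
grip_force: 50.6
```

```bash
python3 - <<'E'
from plan import *
snap("top");snap("side")
plan((568.5,154,105,83.7,38,10))
p,s=tcp(); z=p[2]/1000-.0195
locate("lid",LID,z,(.5685,.154),[-.107],cams=("side",),hz=.01)
E
```

```text
now [567.1 153.5 121.8] 83.6 t 44.5 w 0.481 gf 50.6 F [ 0.5 -0.3 -4.4]
[{"xyz":[0,0,2],"spin":-0.0,"grip":38},{"xyz":[0,0,1],"spin":-0.0,"grip":38},{"xyz":[0,0,2],"spin":-0.0,"grip":38},{"xyz":[0,1,2],"spin":-0.0,"grip":38},{"xyz":[0,0,1],"spin":-0.0,"grip":38},{"xyz":[0,0,2],"spin":-0.0,"grip":38},{"xyz":[0,0,2],"spin":-0.0,"grip":38},{"xyz":[0,0,1],"spin":-0.0,"grip":38},{"xyz":[1,0,2],"spin":-0.0,"grip":38},{"xyz":[0,0,2],"spin":-0.0,"grip":38}]
lid side [ 0.5668  0.1586 -0.1081] deg -6.2 iou 0.859
```

Request:
play_rows([
  {"xyz": [0, 1, 5], "spin": 0, "grip": 38},
  {"xyz": [0, 0, 5], "spin": 0, "grip": 38},
  {"xyz": [0, 0, 5], "spin": 0, "grip": 38},
  {"xyz": [0, 0, 5], "spin": 0, "grip": 38},
  {"xyz": [0, 0, 4], "spin": 0, "grip": 38},
  {"xyz": [0, 0, 3], "spin": 0, "grip": 38},
  {"xyz": [0, 0, 2], "spin": 0, "grip": 38},
  {"xyz": [0, 0, 2], "spin": 0, "grip": 38},
  {"xyz": [0, 0, 1], "spin": 0, "grip": 38},
  {"xyz": [0, 0, 1], "spin": 0, "grip": 38},
])

```text
time: 45.5
tcp_pos: [0.5692, 0.1539, 0.0903]
eef_rot: [0.746, 0.666, 0.0, 0.0]
contact_force: [-0.1, -0.1, -3.7]
gripper_width: 0.482
grip_force: 50.6
```

Request:
play_rows([
  {"xyz": [0, 0, 1], "spin": 0, "grip": 38},
  {"xyz": [0, 0, 1], "spin": 0, "grip": 38},
  {"xyz": [0, 0, 1], "spin": 0, "grip": 38},
  {"xyz": [0, 0, 1], "spin": 0, "grip": 38},
  {"xyz": [0, 0, 0], "spin": 0, "grip": 38},
  {"xyz": [0, 0, 0], "spin": 0, "grip": 38},
  {"xyz": [0, 0, 0], "spin": 0, "grip": 38},
  {"xyz": [0, 0, 0], "spin": 0, "grip": 38},
  {"xyz": [0, 0, 0], "spin": 0, "grip": 38},
  {"xyz": [0, 0, 0], "spin": 0, "grip": 38},
])

```text
time: 46.5
tcp_pos: [0.5692, 0.1539, 0.0874]
eef_rot: [0.746, 0.666, 0.0, 0.0]
contact_force: [-3.3, -0.4, 5.1]
gripper_width: 0.482
grip_force: 52.9
```

Request:
play_rows([
  {"xyz": [0, 0, 1], "spin": 0, "grip": 38},
  {"xyz": [0, 0, 0], "spin": 0, "grip": 38},
  {"xyz": [0, 0, 0], "spin": 0, "grip": 50},
  {"xyz": [0, 0, 0], "spin": 0, "grip": 60},
  {"xyz": [0, 0, 0], "spin": 0, "grip": 72},
  {"xyz": [0, 0, 0], "spin": 0, "grip": 85},
  {"xyz": [0, 0, 0], "spin": 0, "grip": 85},
  {"xyz": [0, 0, -30], "spin": 0, "grip": 85},
  {"xyz": [0, 0, -40], "spin": 0, "grip": 85},
  {"xyz": [0, 0, -40], "spin": 0, "grip": 85},
])

```text
time: 47.5
tcp_pos: [0.5688, 0.1538, 0.1963]
eef_rot: [0.746, 0.666, -0.0, -0.0]
contact_force: [0.9, -0.5, -0.1]
gripper_width: 0.998
grip_force: 0.0
```

```bash
python3 - <<'E'
from plan import *
im=snap("side")
locate("lid",LID,.066,(.5695,.155),[-.107],cams=("side",),hz=.02)
cv2.imwrite("pics/s8.png",cv2.resize(im[200:320,155:315],(800,600))[:,:,::-1])
j=viewer.mark_of("side","dial_grip")
plan((460,-150,190,80,85,10),(424.8,-341.5,190,80,85,8),(424.8,-341.5,120,80,85,2))
E
```

```text
lid side [ 0.5719  0.1548 -0.113 ] deg -6.5 iou 0.935
now [572.  154.3 199.1] 83.6 t 47.6 w 0.995 gf 0.0 F [-1.  -0.2 -0.7]
[{"xyz":[-31,-8,1],"spin":0.01,"grip":85},{"xyz":[-32,-7,1],"spin":0.0,"grip":85},{"xyz":[-32,-8,1],"spin":0.01,"grip":85},{"xyz":[-31,-7,1],"spin":0.01,"grip":85},{"xyz":[-32,-6,1],"spin":0.0,"grip":85},{"xyz":[-32,-7,0],"spin":0.01,"grip":85},{"xyz":[-31,-7,1],"spin":0.0,"grip":85},{"xyz":[-32,-6,1],"spin":0.01,"grip":85},{"xyz":[-32,-6,1],"spin":0.01,"grip":85},{"xyz":[-32,-6,1],"spin":0.0,"grip":85}]
[{"xyz":[-24,0,0],"spin":0.0,"grip":85},{"xyz":[-25,-1,0],"spin":0.0,"grip":85},{"xyz":[-24,0,0],"spin":0.0,"grip":85},{"xyz":[-24,0,0],"spin":0.0,"grip":85},{"xyz":[-25,0,0],"spin":0.0,"grip":85},{"xyz":[-24,-1,0],"spin":0.0,"grip":85},{"xyz":[-24,0,0],"spin":0.0,"grip":85},{"xyz":[-25,0,0],"spin":0.0,"grip":85},{"xyz":[0,0,35],"spin":0.0,"grip":85},{"xyz":[0,0,35],"spin":0.0,"grip":85}]
```

View pics/s8.png

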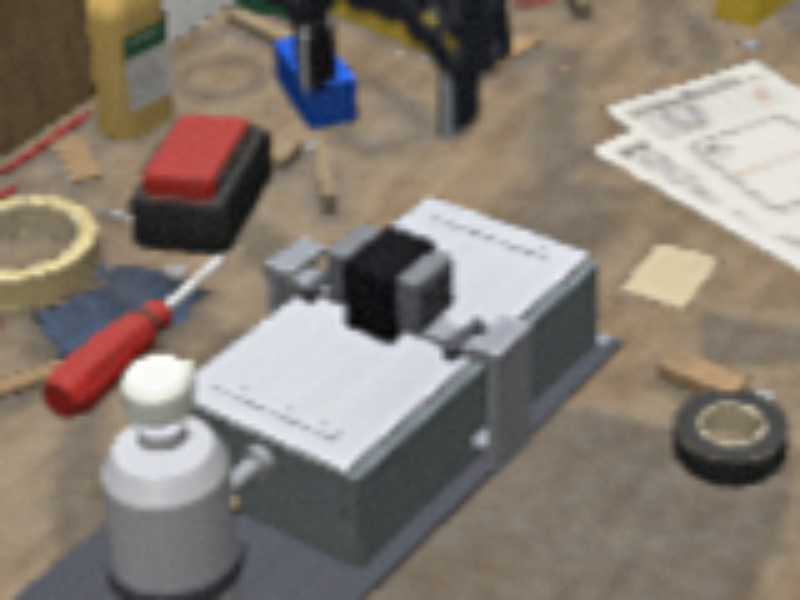

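The lid lies home with both bolt bars under the keeper lips, at (310,270) and (465,335) in the crop. Next I look at the dial.

```bash
python3 - <<'E'
from plan import *
a=snap("top");b=snap("side")
u=proj("top",[.4248,-.3415,.03]).astype(int);v=proj("side",[.4248,-.3415,.03]).astype(int);print(u,v)
A=a[u[1]-25:u[1]+25,u[0]-25:u[0]+25];C=b[v[1]-25:v[1]+25,v[0]-25:v[0]+25]
cv2.imwrite("pics/dial.png",np.hstack([cv2.resize(x,(400,400),interpolation=cv2.INTER_CUBIC) for x in(A,C)])[:,:,::-1])
# synthetic view from above of the cover plane (z=28) with the timer's axes, from side camera
E
```

```text
[356 256] [333 213]
```

View pics/dial.png

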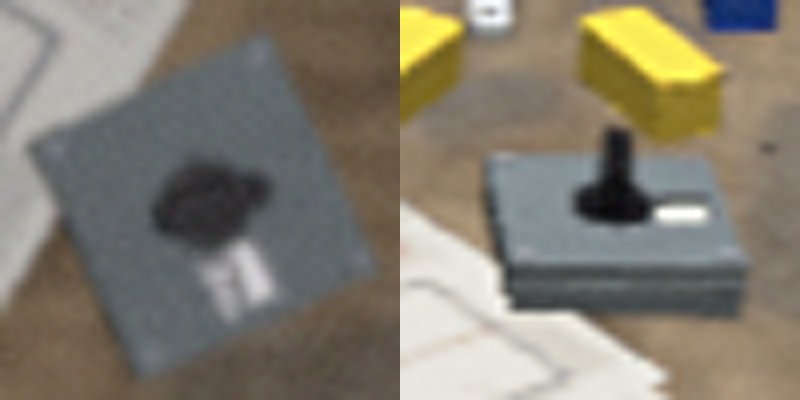

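The bar lies at world yaw of about -72°/108°, which gives a dial angle of about 1.70 (number 3) or 4.83 (number 7). I use the window pixels and later the end stop to tell which.

```bash
python3 - <<'E'
from plan import *
I=np.mean([snap("top").astype(float) for _ in range(6)],0).astype(np.float32)
a=np.radians(25.5); R=np.array([[np.cos(a),-np.sin(a)],[np.sin(a),np.cos(a)]])
def rect(I,cam):
    n=160; xs=np.linspace(-.050,-.016,n); ys=np.linspace(-.017,.017,n)
    # viewed upright-from-minus-x: rows from x=-.016 (far) down to -.05, columns y from + to -
    m=np.array([[proj(cam,[*(R@[x,y]+[.4247,-.3415]),.027]) for y in ys[::-1][::4]] for x in xs[::-1][::4]],np.float32)
    return cv2.remap(I,m[...,0],m[...,1],cv2.INTER_CUBIC)
T=rect(I,"top"); 
S=rect(np.mean([snap("side").astype(float) for _ in range(6)],0).astype(np.float32),"side")
o=np.hstack([cv2.resize(x,(400,400),interpolation=cv2.INTER_CUBIC) for x in(T,S)])
cv2.imwrite("pics/win.png",np.clip(o,0,255)[:,:,::-1])
plan((460,-150,190,95,85,10),(424.8,-341.5,190,108,85,8),(424.8,-341.5,120,108,85,2))
E
```

```text
now [569.1 153.8 195.2] 83.6 t 48.4 w 0.997 gf 0.0 F [-0.1  0.7  0.2]
[{"xyz":[-31,-7,1],"spin":-0.02,"grip":85},{"xyz":[-32,-9,0],"spin":-0.02,"grip":85},{"xyz":[-31,-8,1],"spin":-0.02,"grip":85},{"xyz":[-31,-10,0],"spin":-0.02,"grip":85},{"xyz":[-30,-9,1],"spin":-0.02,"grip":85},{"xyz":[-31,-11,0],"spin":-0.02,"grip":85},{"xyz":[-30,-11,1],"spin":-0.02,"grip":85},{"xyz":[-30,-12,0],"spin":-0.02,"grip":85},{"xyz":[-30,-12,1],"spin":-0.02,"grip":85},{"xyz":[-30,-13,0],"spin":-0.02,"grip":85}]
[{"xyz":[-23,-7,0],"spin":-0.03,"grip":85},{"xyz":[-24,-7,0],"spin":-0.03,"grip":85},{"xyz":[-23,-8,0],"spin":-0.02,"grip":85},{"xyz":[-22,-8,0],"spin":-0.03,"grip":85},{"xyz":[-23,-9,0],"spin":-0.03,"grip":85},{"xyz":[-22,-10,0],"spin":-0.03,"grip":85},{"xyz":[-22,-10,0],"spin":-0.03,"grip":85},{"xyz":[-22,-11,0],"spin":-0.03,"grip":85},{"xyz":[0,0,35],"spin":0.0,"grip":85},{"xyz":[0,0,35],"spin":0.0,"grip":85}][ WARN:0@5.998] global loadsave.cpp:1063 imwrite_ Unsupported depth image for selected encoder is fallbacked to CV_8U.
```

View pics/win.png

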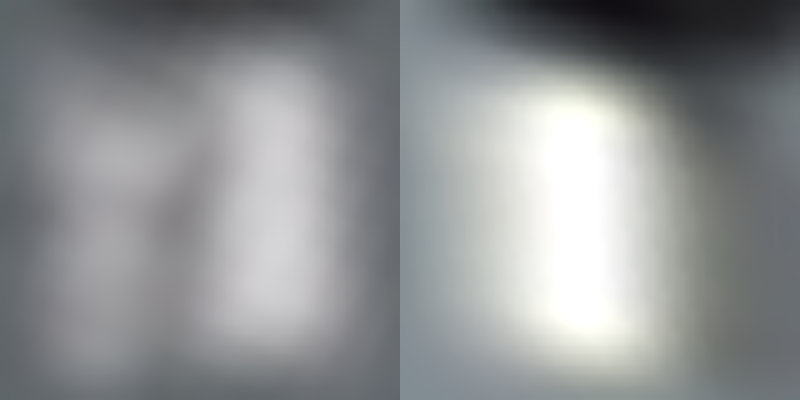

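The window picture is too blurred to read. It shows the digit offset left of centre, which agrees with 3.15 or 7.15. I will use the end stop: turning clockwise is free for over 4 rad if it is 3, and blocked after about 1.07 rad if it is 7.

Request:
play_rows([
  {"xyz": [-31, -7, 1], "spin": -0.02, "grip": 85},
  {"xyz": [-32, -9, 0], "spin": -0.02, "grip": 85},
  {"xyz": [-31, -8, 1], "spin": -0.02, "grip": 85},
  {"xyz": [-31, -10, 0], "spin": -0.02, "grip": 85},
  {"xyz": [-30, -9, 1], "spin": -0.02, "grip": 85},
  {"xyz": [-31, -11, 0], "spin": -0.02, "grip": 85},
  {"xyz": [-30, -11, 1], "spin": -0.02, "grip": 85},
  {"xyz": [-30, -12, 0], "spin": -0.02, "grip": 85},
  {"xyz": [-30, -12, 1], "spin": -0.02, "grip": 85},
  {"xyz": [-30, -13, 0], "spin": -0.02, "grip": 85},
])

```text
time: 49.35
tcp_pos: [0.4598, -0.1515, 0.1904]
eef_rot: [0.675, 0.738, 0.0, 0.0]
contact_force: [0.3, -0.3, -0.1]
gripper_width: 0.995
grip_force: 0.0
```

Request:
play_rows([
  {"xyz": [-23, -7, 0], "spin": -0.03, "grip": 70},
  {"xyz": [-24, -7, 0], "spin": -0.03, "grip": 60},
  {"xyz": [-23, -8, 0], "spin": -0.02, "grip": 50},
  {"xyz": [-22, -8, 0], "spin": -0.03, "grip": 50},
  {"xyz": [-23, -9, 0], "spin": -0.03, "grip": 50},
  {"xyz": [-22, -10, 0], "spin": -0.03, "grip": 50},
  {"xyz": [-22, -10, 0], "spin": -0.03, "grip": 50},
  {"xyz": [-22, -11, 0], "spin": -0.03, "grip": 50},
  {"xyz": [0, 0, 35], "spin": 0, "grip": 50},
  {"xyz": [0, 0, 35], "spin": 0, "grip": 50},
])

```text
time: 50.35
tcp_pos: [0.426, -0.3438, 0.1208]
eef_rot: [0.587, 0.81, -0.0, 0.002]
contact_force: [0.1, -0.3, -0.6]
gripper_width: 0.584
grip_force: 0.0
```

```bash
python3 - <<'E'
from plan import *
plan((424.8,-341.5,60,108,50,5),(424.8,-341.5,38,108,50,5))
E
```

```text
now [ 426.  -343.8  120.8] 108.1 t 50.4 w 0.584 gf 0.0 F [ 0.1 -0.3 -0.6]
[{"xyz":[1,0,12],"spin":0.0,"grip":50},{"xyz":[0,0,12],"spin":0.0,"grip":50},{"xyz":[1,0,12],"spin":0.0,"grip":50},{"xyz":[0,0,13],"spin":0.0,"grip":50},{"xyz":[1,0,12],"spin":0.0,"grip":50},{"xyz":[0,0,4],"spin":0.0,"grip":50},{"xyz":[0,0,5],"spin":0.0,"grip":50},{"xyz":[0,0,4],"spin":0.0,"grip":50},{"xyz":[0,0,4],"spin":0.0,"grip":50},{"xyz":[0,0,5],"spin":0.0,"grip":50}]
```

Request:
play_rows([
  {"xyz": [1, 0, 12], "spin": 0, "grip": 50},
  {"xyz": [0, 0, 12], "spin": 0, "grip": 50},
  {"xyz": [1, 0, 12], "spin": 0, "grip": 50},
  {"xyz": [0, 0, 13], "spin": 0, "grip": 50},
  {"xyz": [0, 0, 12], "spin": 0, "grip": 50},
  {"xyz": [0, 0, 4], "spin": 0, "grip": 50},
  {"xyz": [0, 0, 5], "spin": 0, "grip": 50},
  {"xyz": [0, 0, 4], "spin": 0, "grip": 50},
  {"xyz": [0, 0, 4], "spin": 0, "grip": 50},
  {"xyz": [0, 0, 5], "spin": 0, "grip": 50},
])

```text
time: 51.35
tcp_pos: [0.4248, -0.34, 0.0374]
eef_rot: [0.586, 0.81, -0.0, 0.001]
contact_force: [-0.8, 0.8, 0.5]
gripper_width: 0.584
grip_force: 0.0
```

Request:
play_rows([
  {"xyz": [0, 0, 0], "spin": 0, "grip": 35},
  {"xyz": [0, 0, 0], "spin": 0, "grip": 20},
  {"xyz": [0, 0, 0], "spin": 0, "grip": 8},
  {"xyz": [0, 0, 0], "spin": 0, "grip": 8},
  {"xyz": [0, 0, 0], "spin": 0, "grip": 8},
  {"xyz": [0, 0, 0], "spin": 0, "grip": 8},
  {"xyz": [0, 0, 0], "spin": 0, "grip": 8},
  {"xyz": [0, 0, 0], "spin": 0, "grip": 8},
  {"xyz": [0, 0, 0], "spin": 0, "grip": 8},
  {"xyz": [0, 0, 0], "spin": 0, "grip": 8},
], grip_force=30)

```text
time: 52.35
tcp_pos: [0.4221, -0.3404, 0.0375]
eef_rot: [0.587, 0.81, -0.002, -0.001]
contact_force: [-7.4, -1.7, 2.9]
gripper_width: 0.162
grip_force: 31.7
```

```bash
python3 -c "
from plan import *
p,s=tcp();print(p,np.degrees(p[3]),s['ft_torque'].round(2),s['contact_force'].round(1),s['gripper_width']*85.4)"
```

```text
[ 422.09677017 -340.43549367   37.51263402    1.88731389] 108.13512027196082 [-0.41  1.15 -0.04] [-7.4 -1.7  2.9] 13.821869703004587
```

Request:
play_rows([
  {"xyz": [0, -3, 0], "spin": 0, "grip": 8},
  {"xyz": [0, 0, 0], "spin": 0.1, "grip": 8},
  {"xyz": [0, 0, 0], "spin": 0.1, "grip": 8},
  {"xyz": [0, 0, 0], "spin": 0.1, "grip": 8},
  {"xyz": [0, 0, 0], "spin": 0.1, "grip": 8},
  {"xyz": [0, 0, 0], "spin": 0.1, "grip": 8},
  {"xyz": [0, 0, 0], "spin": 0.1, "grip": 8},
  {"xyz": [0, 0, 0], "spin": 0.1, "grip": 8},
  {"xyz": [0, 0, 0], "spin": 0.1, "grip": 8},
  {"xyz": [0, 0, 0], "spin": 0.1, "grip": 8},
])

```text
time: 53.35
tcp_pos: [0.4231, -0.3406, 0.0375]
eef_rot: [0.881, 0.473, 0.001, 0.001]
contact_force: [3.8, 1.5, -2.4]
gripper_width: 0.158
grip_force: 30.9
```

```bash
python3 -c "
from plan import *
p,s=tcp();print(p,np.degrees(p[3]),s['ft_torque'].round(2),s['contact_force'].round(1),s['gripper_width']*85.4,s['joints'][5])"
```

```text
[ 423.10590507 -340.58859544   37.53228654    0.98564107] 56.47307333093899 [ 0.06 -0.59  0.08] [ 3.8  1.5 -2.4] 13.454435455949739 1.3600413407933851
```

Request:
play_rows([
  {"xyz": [0, 0, 0], "spin": 0.08, "grip": 8},
  {"xyz": [0, 0, 0], "spin": 0.08, "grip": 8},
  {"xyz": [0, 0, 0], "spin": 0.08, "grip": 8},
  {"xyz": [0, 0, 0], "spin": 0.08, "grip": 8},
  {"xyz": [0, 0, 0], "spin": 0.08, "grip": 8},
  {"xyz": [0, 0, 0], "spin": 0, "grip": 8},
  {"xyz": [0, 0, 0], "spin": 0, "grip": 8},
  {"xyz": [0, 0, 0], "spin": 0, "grip": 8},
  {"xyz": [0, 0, 0], "spin": 0, "grip": 8},
  {"xyz": [0, 0, 0], "spin": 0, "grip": 8},
])

```text
time: 54.35
tcp_pos: [0.4235, -0.341, 0.0376]
eef_rot: [0.957, 0.291, 0.002, 0.001]
contact_force: [5.2, -0.8, -4.7]
gripper_width: 0.159
grip_force: 30.7
```

```bash
python3 -c "
from plan import *
p,s=tcp();print(p,np.degrees(p[3]),s['ft_torque'].round(2),s['contact_force'].round(1),s['gripper_width']*85.4,s['joints'][5])"
```

```text
[ 423.5248475  -340.99361277   37.55985668    0.59075681] 33.84787202258993 [-0.09 -0.89 -0.06] [ 5.2 -0.8 -4.7] 13.543461612789415 1.7548992947284494
```

Turned 1.3 rad with a z moment of only 0.06 to 0.08 N m, about the stated friction. So the dial started at 3 and about 0.94 rad remains.

Request:
play_rows([
  {"xyz": [0, 0, 0], "spin": 0.12, "grip": 8},
  {"xyz": [0, 0, 0], "spin": 0.12, "grip": 8},
  {"xyz": [0, 0, 0], "spin": 0.12, "grip": 8},
  {"xyz": [0, 0, 0], "spin": 0.12, "grip": 8},
  {"xyz": [0, 0, 0], "spin": 0.12, "grip": 8},
  {"xyz": [0, 0, 0], "spin": 0.12, "grip": 8},
  {"xyz": [0, 0, 0], "spin": 0.12, "grip": 8},
  {"xyz": [0, 0, 0], "spin": 0.1, "grip": 8},
  {"xyz": [0, 0, 0], "spin": 0, "grip": 8},
  {"xyz": [0, 0, 0], "spin": 0, "grip": 8},
])

```text
time: 55.35
tcp_pos: [0.4237, -0.3422, 0.0376]
eef_rot: [0.985, -0.174, 0.002, 0.001]
contact_force: [5.5, -3.6, -8.1]
gripper_width: 0.156
grip_force: 30.3
```

```bash
python3 -c "
from plan import *
p,s=tcp();print(p,np.degrees(p[3]),s['ft_torque'].round(2),s['contact_force'].round(1),s['gripper_width']*85.4,s['joints'][5])"
```

```text
[ 4.23664784e+02 -3.42223885e+02  3.75571383e+01 -3.49833149e-01] -20.04396295918849 [-0.58 -0.95 -0.09] [ 5.5 -3.6 -8.1] 13.317054498457454 2.6949376138353625
```

Request:
play_rows([
  {"xyz": [0, 0, 0], "spin": 0, "grip": 25},
  {"xyz": [0, 0, 0], "spin": 0, "grip": 40},
  {"xyz": [0, 0, 0], "spin": 0, "grip": 50},
  {"xyz": [0, 0, -20], "spin": 0, "grip": 50},
  {"xyz": [0, 0, -40], "spin": 0, "grip": 50},
  {"xyz": [0, 0, -45], "spin": 0, "grip": 50},
  {"xyz": [0, 0, -45], "spin": 0, "grip": 30},
  {"xyz": [0, 0, -20], "spin": 0, "grip": 10},
  {"xyz": [0, 0, 0], "spin": 0, "grip": 0},
  {"xyz": [0, 0, 0], "spin": 0, "grip": 0},
])

```text
time: 56.35
tcp_pos: [0.4215, -0.3405, 0.2071]
eef_rot: [0.985, -0.175, 0.0, 0.0]
contact_force: [0.2, 0.4, 0.5]
gripper_width: -0.004
grip_force: 0.0
```

```bash
python3 - <<'E'
from plan import *
c=[]
# canister cap from both cameras
a,b=box(0,185); print("cap from box",a,b)
# triangulate cap_top
snap("top");snap("side")
us=[]
for n in("top","side"):
    for d in viewer.mark_of(n,"cap_top")[:2]: print(n,np.round(d["xy"],1),ray(n,d["xy"],.152).round(4),round(d["score"],2), "pred",proj(n,[a/1000,b/1000,.152]).round(1))
for d in viewer.trace("top","timer")[:1]: pass
# bar direction: dark pixels near the dial
im=snap("side"); ims=snap("top")
for n,I in(("side",im),("top",ims)):
    u=proj(n,[.4235,-.341,.055]).round().astype(int); P=I[u[1]-11:u[1]+12,u[0]-13:u[0]+14].mean(2)
    print(n); print("\n".join("".join("#" if v<45 else "+" if v<75 else "." if v<160 else "o" for v in r) for r in P))
plan((500,0,215,10,0,12),(a,b,215,40,0,10))
E
```

```text
cap from box 589.6 339.4
top [144.2 198.9] [0.5836 0.3345 0.152 ] 0.61 pred [142.8 197. ]
side [185.8 276. ] [0.5824 0.346  0.152 ] 0.54 pred [185.  273.6]
side
.................oooooooooo
...................oooooo..
...........................
...........................
...........................
...........................
...........................
...........................
...........................
.........+#++..............
.........#####++...........
.........#######++.........
.........#########++.......
........+##########+.......
.........##########+.......
.........##########........
.........##########+.......
.........+#########........
..........########.ooooooo.
...........+#####+..oo..oo.
...........................
...........................
...........................
top
....++.++++.....+#+#++####+
.......++++++#######+####+.
...+...+++.++###########+..
...++..++++++##########+...
...++++++++++#########+....
...++###++++#########+.....
....++#+..+#########+......
......++++#########+.......
.......++########++........
.......++########+.........
.......+++#
[... 636 characters left out ...]
{"xyz":[3,-29,0],"spin":-0.04,"grip":0},{"xyz":[4,-29,-1],"spin":-0.05,"grip":0},{"xyz":[5,-28,-1],"spin":-0.04,"grip":0},{"xyz":[7,-29,-1],"spin":-0.04,"grip":0},{"xyz":[7,-28,0],"spin":-0.05,"grip":0}]
[{"xyz":[9,-27,-1],"spin":-0.04,"grip":0},{"xyz":[11,-28,-1],"spin":-0.05,"grip":0},{"xyz":[15,-32,0],"spin":-0.05,"grip":0},{"xyz":[16,-31,0],"spin":-0.05,"grip":0},{"xyz":[18,-30,0],"spin":-0.06,"grip":0},{"xyz":[20,-29,0],"spin":-0.05,"grip":0},{"xyz":[21,-28,0],"spin":-0.05,"grip":0},{"xyz":[22,-27,0],"spin":-0.05,"grip":0},{"xyz":[24,-26,0],"spin":-0.05,"grip":0},{"xyz":[25,-24,0],"spin":-0.06,"grip":0}]
[{"xyz":[27,-23,0],"spin":-0.05,"grip":0},{"xyz":[27,-22,0],"spin":-0.05,"grip":0}]
```

Request:
play_rows([
  {"xyz": [-4, -29, -1], "spin": -0.04, "grip": 0},
  {"xyz": [-2, -29, 0], "spin": -0.05, "grip": 0},
  {"xyz": [-1, -29, -1], "spin": -0.04, "grip": 0},
  {"xyz": [0, -29, -1], "spin": -0.05, "grip": 0},
  {"xyz": [2, -29, -1], "spin": -0.04, "grip": 0},
  {"xyz": [3, -29, 0], "spin": -0.04, "grip": 0},
  {"xyz": [4, -29, -1], "spin": -0.05, "grip": 0},
  {"xyz": [5, -28, -1], "spin": -0.04, "grip": 0},
  {"xyz": [7, -29, -1], "spin": -0.04, "grip": 0},
  {"xyz": [7, -28, 0], "spin": -0.05, "grip": 0},
])

```text
time: 57.7
tcp_pos: [0.4872, -0.0558, 0.2141]
eef_rot: [0.999, 0.045, -0.0, 0.0]
contact_force: [0.8, 0.2, 0.6]
gripper_width: 0.002
grip_force: 0.0
```

Request:
play_rows([
  {"xyz": [9, -27, -1], "spin": -0.04, "grip": 0},
  {"xyz": [11, -28, -1], "spin": -0.05, "grip": 0},
  {"xyz": [15, -32, 0], "spin": -0.05, "grip": 0},
  {"xyz": [16, -31, 0], "spin": -0.05, "grip": 0},
  {"xyz": [18, -30, 0], "spin": -0.06, "grip": 0},
  {"xyz": [20, -29, 0], "spin": -0.05, "grip": 0},
  {"xyz": [21, -28, 0], "spin": -0.05, "grip": 0},
  {"xyz": [22, -27, 0], "spin": -0.05, "grip": 0},
  {"xyz": [24, -26, 0], "spin": -0.05, "grip": 0},
  {"xyz": [25, -24, 0], "spin": -0.06, "grip": 0},
])

```text
time: 58.7
tcp_pos: [0.5722, 0.2724, 0.2157]
eef_rot: [0.955, 0.296, -0.0, 0.0]
contact_force: [1.0, -0.5, 0.7]
gripper_width: -0.0
grip_force: 0.0
```

```bash
python3 - <<'E'
from plan import *
snap("side"); locate("lid",LID,.066,(.5695,.155),[-.107],cams=("side",),hz=.02)
plan((587,339.5,175,40,0,6),(587,339.5,158,40,0,4))
I=snap("top")
u=proj("top",[.4235,-.341,.055]).round().astype(int); P=I[u[1]-11:u[1]+12,u[0]-13:u[0]+14].mean(2)
print("\n".join("".join("#" if v<60 else "+" if v<80 else "." if v<130 else "o" for v in r) for r in P))
E
```

```text
lid side [ 0.5721  0.1559 -0.1154] deg -6.6 iou 0.923
now [572.4 274.7 214.9] 34.6 t 58.8 w 0.001 gf 0.0 F [-0.2 -0.5  0. ]
[{"xyz":[8,-8,7],"spin":-0.02,"grip":0},{"xyz":[8,-7,6],"spin":-0.01,"grip":0},{"xyz":[9,-7,7],"spin":-0.02,"grip":0},{"xyz":[8,-7,7],"spin":-0.01,"grip":0},{"xyz":[9,-7,6],"spin":-0.02,"grip":0},{"xyz":[9,-7,7],"spin":-0.01,"grip":0},{"xyz":[0,0,4],"spin":-0.0,"grip":0},{"xyz":[0,0,4],"spin":-0.0,"grip":0},{"xyz":[0,0,5],"spin":-0.0,"grip":0},{"xyz":[0,0,4],"spin":-0.0,"grip":0}]
...........................
...........................
...........................
...........................
..............++...........
............+#+#++.........
..........+######+.........
.........++######+.........
........+########+.........
.......++########+.........
.......+##########.........
.......+++########+........
.......++#########+........
.......++########+.........
........+########+.........
........+######+...........
........+#####+..ooo.......
.........+##+...oooo.......
...............ooooo.......
............ooooooooo......
............ooooooooo......
............oooooooooo.....
.............ooooooooo.....
```

The bar in the top view lies at about -17°, which agrees with the dial at 6, and the lid fit is unchanged. I press the cap.

Request:
play_rows([
  {"xyz": [8, -8, 7], "spin": -0.02, "grip": 0},
  {"xyz": [8, -7, 6], "spin": -0.01, "grip": 0},
  {"xyz": [9, -7, 7], "spin": -0.02, "grip": 0},
  {"xyz": [8, -7, 7], "spin": -0.01, "grip": 0},
  {"xyz": [9, -7, 6], "spin": -0.02, "grip": 0},
  {"xyz": [9, -7, 7], "spin": -0.01, "grip": 0},
  {"xyz": [0, 0, 4], "spin": 0, "grip": 0},
  {"xyz": [0, 0, 4], "spin": 0, "grip": 0},
  {"xyz": [0, 0, 5], "spin": 0, "grip": 0},
  {"xyz": [0, 0, 4], "spin": 0, "grip": 0},
])

```text
time: 59.85
tcp_pos: [0.5875, 0.3354, 0.159]
eef_rot: [0.941, 0.337, -0.0, 0.0]
contact_force: [0.2, -0.1, 0.3]
gripper_width: 0.001
grip_force: 0.0
```

Request:
play_rows([
  {"xyz": [0, 0, 3], "spin": 0, "grip": 0},
  {"xyz": [0, 0, 2], "spin": 0, "grip": 0},
  {"xyz": [0, 0, 2], "spin": 0, "grip": 0},
  {"xyz": [0, 0, 2], "spin": 0, "grip": 0},
  {"xyz": [0, 0, 0], "spin": 0, "grip": 0},
  {"xyz": [0, 0, 0], "spin": 0, "grip": 0},
  {"xyz": [0, 0, 0], "spin": 0, "grip": 0},
  {"xyz": [0, 0, 0], "spin": 0, "grip": 0},
  {"xyz": [0, 0, 0], "spin": 0, "grip": 0},
  {"xyz": [0, 0, 0], "spin": 0, "grip": 0},
])

```text
time: 60.85
tcp_pos: [0.5876, 0.3358, 0.1503]
eef_rot: [0.941, 0.338, 0.0, 0.0]
contact_force: [-0.9, -1.1, 2.1]
gripper_width: 0.0
grip_force: 1.3
```

Request:
play_rows([
  {"xyz": [0, 0, 2], "spin": 0, "grip": 0},
  {"xyz": [0, 0, 2], "spin": 0, "grip": 0},
  {"xyz": [0, 0, 2], "spin": 0, "grip": 0},
  {"xyz": [0, 0, 1], "spin": 0, "grip": 0},
  {"xyz": [0, 0, 1], "spin": 0, "grip": 0},
  {"xyz": [0, 0, 0], "spin": 0, "grip": 0},
  {"xyz": [0, 0, 0], "spin": 0, "grip": 0},
  {"xyz": [0, 0, 0], "spin": 0, "grip": 0},
  {"xyz": [0, 0, 0], "spin": 0, "grip": 0},
  {"xyz": [0, 0, 0], "spin": 0, "grip": 0},
])

```text
time: 61.85
tcp_pos: [0.5877, 0.3359, 0.144]
eef_rot: [0.941, 0.338, 0.001, 0.0]
contact_force: [-3.5, -3.3, 11.1]
gripper_width: 0.002
grip_force: 5.7
```

Request:
play_rows([
  {"xyz": [0, 0, 1], "spin": 0, "grip": 0},
  {"xyz": [0, 0, 1], "spin": 0, "grip": 0},
  {"xyz": [0, 0, 0], "spin": 0, "grip": 0},
  {"xyz": [0, 0, 0], "spin": 0, "grip": 0},
  {"xyz": [0, 0, -5], "spin": 0, "grip": 0},
  {"xyz": [0, 0, -10], "spin": 0, "grip": 0},
  {"xyz": [0, 0, -20], "spin": 0, "grip": 0},
  {"xyz": [0, 0, -30], "spin": 0, "grip": 0},
  {"xyz": [0, 0, -30], "spin": 0, "grip": 0},
  {"xyz": [0, 0, 0], "spin": 0, "grip": 0},
])

```text
time: 62.85
tcp_pos: [0.5895, 0.3373, 0.2399]
eef_rot: [0.941, 0.338, 0.004, -0.001]
contact_force: [0.3, 0.6, -0.4]
gripper_width: -0.003
grip_force: 0.0
```

```bash
python3 - <<'E'
from plan import *
snap("side"); locate("lid",LID,.066,(.5695,.155),[-.107],cams=("side",),hz=.02)
print(tcp())
print(env.hand_in())
E
```

```text
lid side [ 0.5714  0.1559 -0.1072] deg -6.1 iou 0.944
(array([587.9989967 , 336.47530733, 235.46292693,   0.68902988]), {'time': 62.95, 'joints': array([4.25951589e-01, 6.06565206e-01, 4.58856418e-01, 1.42164303e+00,
       5.02178040e-04, 2.87851464e+00]), 'joint_velocities': array([-0.00236687,  0.01793237, -0.05026192, -0.00788462, -0.00150163,
        0.00124651]), 'effort': array([ 3.37782840e-02, -5.90304422e+01,  2.83396590e+01,  1.36090899e-01,
        6.10468240e-03, -3.95762186e-06]), 'tcp_pos': array([0.587999  , 0.33647531, 0.23546293]), 'eef_rot': array([ 9.41239099e-01,  3.37740099e-01,  6.99437087e-04, -3.09010028e-04]), 'contact_force': array([ 0.04589671,  0.13385513, -0.23206998]), 'ft_torque': array([-0.03271047,  0.04445133, -0.03713981]), 'grip_force': 0.0, 'gripper_width': 0.0037175670683929673})
the job is handed in; nothing more can be done
None
```

The job is handed in, with no verdict returned: three blocks flat in the box, lid home with both bolts under the keepers, dial at 6 (worked out from the bar angle and the clockwise turn, as the number was too blurred to read), and the cap pressed to its stop, then let go.

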